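# Clamp a mitred sleeve with the knob under the stand

## Task

Take the mitre-cut aluminium sleeve, set it down upright (do not drop it) on the raised clamping stand in the gap between the round cam and the two stop pins, then turn the knob on the underside of the stand clockwise (seen from above) by its long wing until the cam holds the sleeve snug against the pins. Tighten gently by feel: stop once it is firm, as forcing it would crush the thin sleeve. Let go, and leave everything else on the bench where it is.

Things in the scene. Friction and masses are not known exactly. Their poses are not given: they have to be found in the camera images.
- sleeve_mid (a point): The loose mitre-cut sleeve to clamp: standing aluminium tube, 45 mm outside diameter, 4 mm wall, open at both ends, about 85 g; foot square, top cut on a slant, 42 mm high on its short side and 70 mm on its long side (its own +x). This point is on the tube's axis 28 mm above its foot; z along the axis. Any yaw in the clamp is right.
- nest (a point): Point on the stand's top face, 120 mm above the bench, at which to centre the sleeve's foot when setting it down: there the sleeve clears the open cam and the stop by 3 mm or more. z up; x from cam to stop pins (away from the wing); y to the left of that. Knob axis at x = -44 mm, y = 0.
- stand: Clamping stand fixed to the bench: aluminium plate 12 mm thick, top at 120 mm, on two side cheeks, open in front. Origin on the bench under the knob's axis, axes as the nest's: main plate x 12 to 122, y -100 to 100 mm; a 64 mm wide tongue to x = -36 mm holds the knob. Two 12 mm pins 30 mm high on a block are an adjustable stop, not measured: a sleeve touching both has its axis 3 to 8.5 mm past the nest in x.
- knob: Knob under the plate: black hub 46 mm wide with one straight wing, 14 mm wide, 16 mm tall, reaching 110 mm from the axis, past the tongue's edge. Origin on the upright axis at the wing's mid-height, 90 mm above the bench; x along the wing to its tip. Its shaft turns an eccentric cam (40 mm disc, 15 mm high, 12 mm off-centre) above the plate. At the start x points 211 to 225 deg from the nest's x (cam open).
- wing (a point): Point on the wing 95 mm from the axis. Pushed clockwise from above (to nest +y) the cam slides the sleeve to the pins and clamps it; 30 to 85 deg of turn, found by feel; end stop at 100 deg. It stays where left. Level push square to the wing: about 2.5 N while it turns free (less at rest), then 0.7 N more per mm; 5 to 9 N is well clamped, over 14 N may crush the sleeve.
- plain_sleeve: Bystander: square-cut aluminium tube, 45 mm diameter, 60 mm high, standing; origin at its foot.
- plug: Bystander: turned steel plug with a 54 mm flange below, 41 mm high; origin at its foot.
- carton: Bystander: yellow carton 90 x 140 x 50 mm; origin under its centre.
- carton2: Bystander: yellow carton 100 x 160 x 45 mm; origin under its centre.
- tape: Bystander: roll of tape lying flat, 100 mm diameter, 24 mm high; origin under its centre.
- scraper: Bystander: deburring tool with a handle, 190 mm long, lying.
- caliper: Bystander: steel caliper 160 mm long, lying.
Mind the look-alikes: they are no part of the job. Leave any brown or red look-alike of the part that bears sleeve_mid alone.

How it is judged (in metres and radians):
On the way, in this order (a step that is already met when the one before it is completed fails the run):
1. the sleeve stands upright in the gap of the stand while the fingers still hold it (set down, not dropped) (x of sleeve_mid in the frame of nest between -0.012 and 0.018 m and y of sleeve_mid in the frame of nest between -0.012 and 0.012 m and angle between sleeve_mid's own z axis and vertical below 0.06 rad and z of sleeve_mid in the frame of nest between 0.024 and 0.038 m and contact force between the fingers and sleeve above 0.5 N), for 0.1 s.
2. the sleeve is clamped by the cam, free of the fingers (x of sleeve_mid in the frame of nest between -0.012 and 0.018 m and y of sleeve_mid in the frame of nest between -0.012 and 0.012 m and angle between sleeve_mid's own z axis and vertical below 0.06 rad and z of sleeve_mid in the frame of nest between 0.024 and 0.032 m and contact force between knob and sleeve above 10 N and contact force between the fingers and sleeve below 0.1 N), for 0.2 s.
At the end, for the whole second after the job is handed in: The sleeve stands upright (within 0.06 rad) on the stand's plate, within 12 mm sideways of the nest, and -12 to +18 mm along x, at rest and pressed by the cam against the stop with more than 10 N; the robot has let go (x of sleeve_mid in the frame of nest between -0.012 and 0.018 m and y of sleeve_mid in the frame of nest between -0.012 and 0.012 m and angle between sleeve_mid's own z axis and vertical below 0.06 rad and z of sleeve_mid in the frame of nest between 0.024 and 0.032 m and contact force between knob and sleeve above 10 N and linear speed of sleeve below 0.01 m/s); the robot touches nothing.
It fails at once if the sleeve is crushed (cam force over 110 N) (contact force between knob and sleeve above 110 N).
It fails at once if the knob is forced (robot pushes it with over 25 N) (contact force between any of the fingers, the arm and knob above 25 N).
It fails at once if another thing on the bench is shifted by over 25 mm (distance of any of plain_sleeve, plug, carton, carton2, tape, scraper, caliper from where it was at the start of the episode above 0.025 m).
It also fails if it takes over 64 s, if anything falls off the work surface, if the arm or the gripper's body presses on something with over 40 N, if the wrist force passes 120 N, or if a joint passes its speed limit or range.

## Robot

A 6-joint arm with a two-finger parallel gripper is mounted at the origin on the work surface. World frame = base frame: x ahead of the robot, y to its left, z up, the work surface at z = 0. Lengths are in mm, angles in degrees, forces in N, time in s.
With the tool pointing down it reaches from about 300 to 850 mm from the base axis. Payload 4.2 kg.
Tool frame: the origin (TCP) lies midway between the tips of the shut fingers; the grasp point (between the pads) lies 19 mm behind it; z points along the fingers, x is the direction in which the jaws open and shut, and the axes are right-handed (so a half turn about z gives the same grasp; the last joint's range is limited). The gripper opens to 91 mm and grips with 3 to 60 N. Pads are 32 mm wide; open, the fingers measure 118 mm over their backs; the gripper's body (76 mm by 178 mm) begins 60 mm behind the grasp point.
Start: joints at [-66.349, 18.312, 89.639, -0, 72.044, -1.146], TCP at [241.168, -521.997, 213.976] pointing down, gripper open.
Joint ranges: [-177.97, 177.97], [-48.28, 115.42], [12.27, 149.76], [-77.06, 257.06], [2.81, 150.46], [-146.56, 146.56]. Speed limits (degrees/s): [147.25, 147.25, 180, 180, 180, 180].

## Interface

Orientations are given as [roll, pitch, yaw] about the fixed x, y, z axes, in that order (R = Rz(yaw) Ry(pitch) Rx(roll)).
In Python, from workcell import env gives the robot as it stands. The module is installed in compiled form; this text tells all that it offers.
- The arm moves only by the tool drive_tool, never from a script. Its argument "series" is a list of rows, each a list of 3 entries, a list of its own where there are three numbers: the closure, from 0 (fully open) to 1 (shut), then the shift along the tool's x, y, z in mm, then the turn, a rotation vector about the tool's x, y, z in rad. In form: [[gripper, [dx, dy, dz], [rx, ry, rz]], ...]. A call has exactly 5 rows; each row is the pose to reach, as a shift and turn from the pose commanded when the call began, along the tool's axes at that moment; what a row does not reach only later rows make up. A row lasts 1/10 s, in which the tool goes at most 50 mm and 8.59 degrees, less where a joint would pass 70% of its speed; a pose out of reach is approached as far as the arm can. A call with a gripper value outside its range is refused whole. The fingers move at their own pace and stop on an object; "squeeze" is the grip in N (left out, the last holds). Time passes only in rows, so rows that repeat a pose let the fingers close, or fill a call up. It gives the time, the measured TCP pose, the force and the opening at its end, in the units of the state.
- env.state(): the state, without advancing time (a new reading comes with each control period).
- env.grab_frame(name): name is "scene" or "top" or "wrist"; returns a dict with "image" (400x640x3 uint8, red, green, blue), "K" (3x3 intrinsics, pixels), "origin" and "orientation" of the camera in the world. Camera axes: x right, y down, z forward; pixel columns grow to the right and rows downward; lengths in mm; the calibration is good to about 2 mm. A picture is of the moment at which its call begins. There is no depth.
- env.job_done(): hands the job in, once; it reports no verdict.
The state is a dict: "time_s": time; "qpos": joint angles; "qvel": joint speeds; "effort": joint torques, N m; "ee_pos": TCP position; "ee_rot": TCP orientation; "force": force on the tool from outside, world axes, zero at the start; "torque": the same for the moment, N m; "gripper_width": finger opening in mm.
Only numpy, scipy, OpenCV 4.12 (cv2) and the standard library are available. Lean on these libraries where they do the work, as an engineer would, in place of code of your own. Each camera call takes 0.05 s, during which the arm holds its last target.

## Working session

There is one attempt and no reset: what is moved stays moved. The work goes in short steps, Python scripts to look and compute and a tool call to move; the robot and the scene stay as the last step left them, time stands still between calls to the robot, and variables do not carry over. Pictures are saved under pics/ and viewed, and the job is handed in when it is done.

Besides the shell and the picture viewer there is one more tool, called as name(argument=value, ...), one argument or row to a line, values as JSON. drive_tool: Moves the arm, as the interface text tells. Its arguments: {"type":"object","properties":{"series":{"type":"array","items":{"type":"array"}},"squeeze":{"type":"number"}},"required":["series"]}

```bash
mkdir -p pics; ls; python3 - <<'E'
from workcell import env
import cv2,numpy as np,pickle
s=env.state();print(s)
for n in ["scene","top","wrist"]:
    f=env.grab_frame(n);cv2.imwrite(f"pics/{n}0.png",f["image"][:,:,::-1]);pickle.dump(f,open(f"{n}0.pkl","wb"))
    print(n,f["K"],f["origin"],f["orientation"])
E
```

```text
pics
{'time_s': 0.0, 'qpos': array([-6.63477834e+01,  1.83529493e+01,  8.97067908e+01, -4.28491336e-04,
        7.20422731e+01, -1.14475560e+00]), 'qvel': array([-0.06458378,  0.02957539, -0.01389035,  0.10916419, -0.14599443,
        0.0066918 ]), 'effort': array([-8.54435712e-06, -4.12454832e+01, -2.31980073e+01,  7.26207113e-02,
        4.55174118e-02, -1.62525362e-04]), 'ee_pos': array([ 240.96627308, -521.5235215 ,  213.10454744]), 'ee_rot': array([-1.79998369e+02,  1.02000983e-01, -6.52028939e+01]), 'force': array([-0.92283613, -0.04256077,  0.27253107]), 'torque': array([ 0.04660911, -0.03208606, -0.01150363]), 'gripper_width': 90.85312506232772}
scene [[400.58926305   0.         317.07911525]
 [  0.         400.58926305 201.47414164]
 [  0.           0.           1.        ]] [1416.02061288  130.93933181  727.47312227] [-123.96398409   -0.22808652   98.48319345]
top [[379.7671552    0.         319.49885654]
 [  0.         379.7671552  197.60836897]
 [  0.           0.           1.        ]] [482.00474413   8.55358929 945.9909463 ] [-1.76848344e+02 -1.37220881e-01 -9.02883764e+01]
wrist [[334.53333364   0.         314.68423614]
 [  0.         334.53333364 198.08620927]
 [  0.           0.           1.        ]] [ 301.99457612 -493.15284962  383.60066633] [ 1.65874155e+02  7.50681704e-02 -6.51594044e+01]
```

View pics/scene0.png

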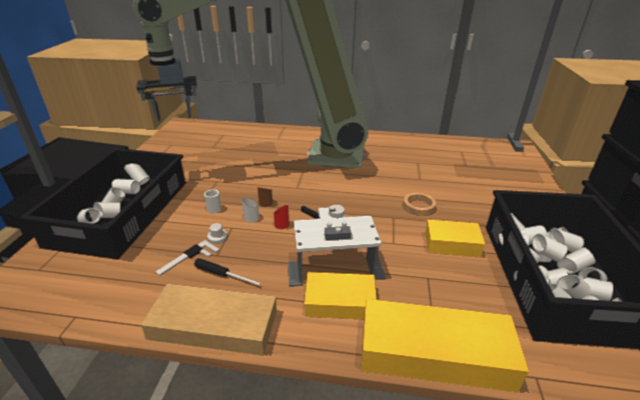

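View pics/top0.png

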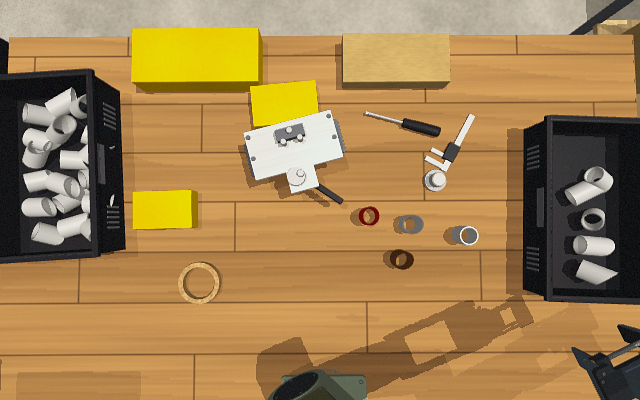

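View pics/wrist0.png

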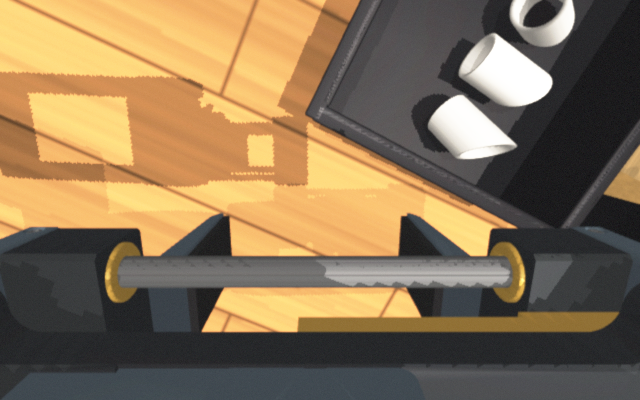

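The scene view shows a grey slant-cut tube at (251,208) and a grey square-cut tube at (212,201). It also shows a brown tube (265,197), a red tube (281,216) and the plug (216,235). In the top view the same things are at (410,225), (467,235), (400,259), (369,216) and (434,181). I'll check the choice in a close crop.

```bash
python3 - <<'E'
import cv2,numpy as np
a=cv2.imread("pics/scene0.png")[180:250,190:310];b=cv2.imread("pics/top0.png")[190:280,340:490]
a=cv2.resize(a,None,fx=6,fy=6,interpolation=cv2.INTER_CUBIC);cv2.imwrite("pics/c1.png",a)
b=cv2.resize(b,None,fx=5,fy=5,interpolation=cv2.INTER_CUBIC);cv2.imwrite("pics/c2.png",b)
c=cv2.imread("pics/top0.png")[100:215,230:360];cv2.imwrite("pics/c3.png",cv2.resize(c,None,fx=5,fy=5,interpolation=cv2.INTER_CUBIC))
d=cv2.imread("pics/scene0.png")[195:285,280:395];cv2.imwrite("pics/c4.png",cv2.resize(d,None,fx=6,fy=6,interpolation=cv2.INTER_CUBIC))
E
```

```text
(no output)
```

View pics/c1.png

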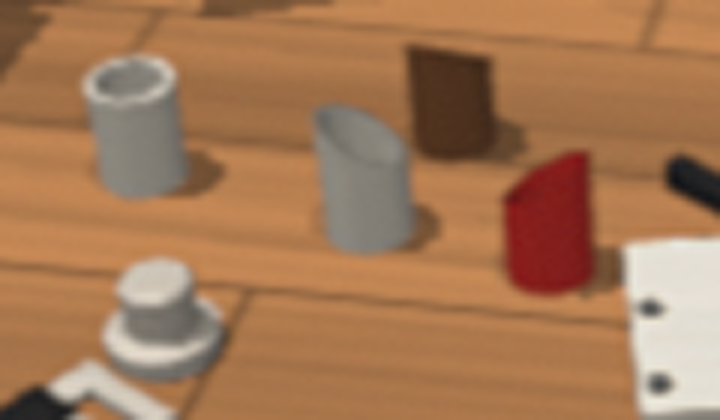

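View pics/c2.png

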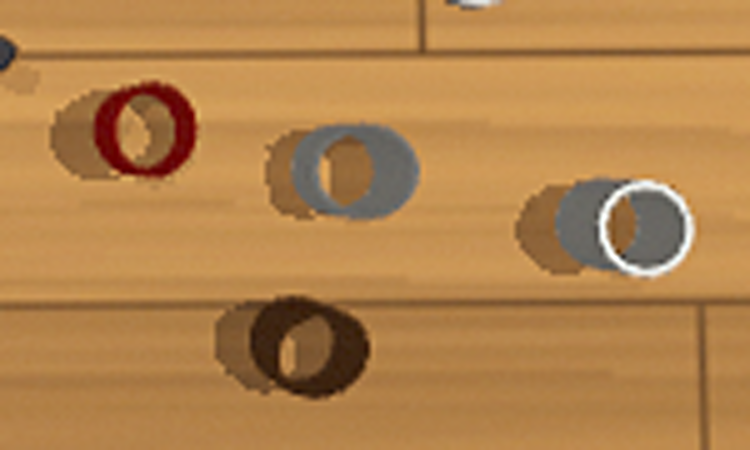

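View pics/c3.png

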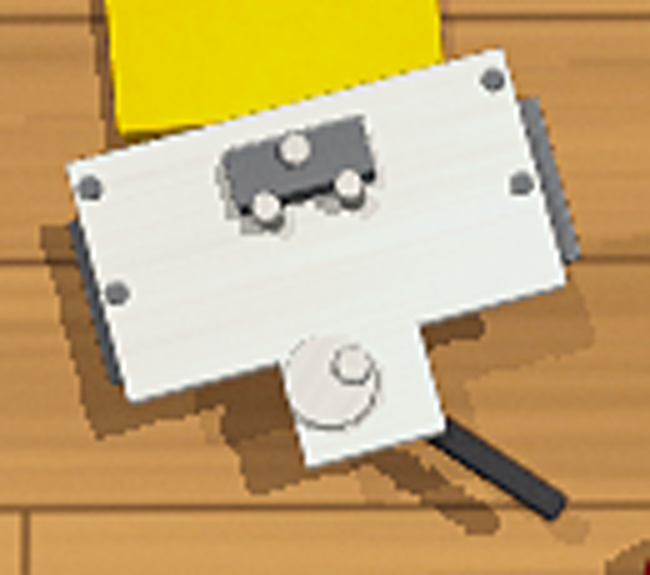

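View pics/c4.png

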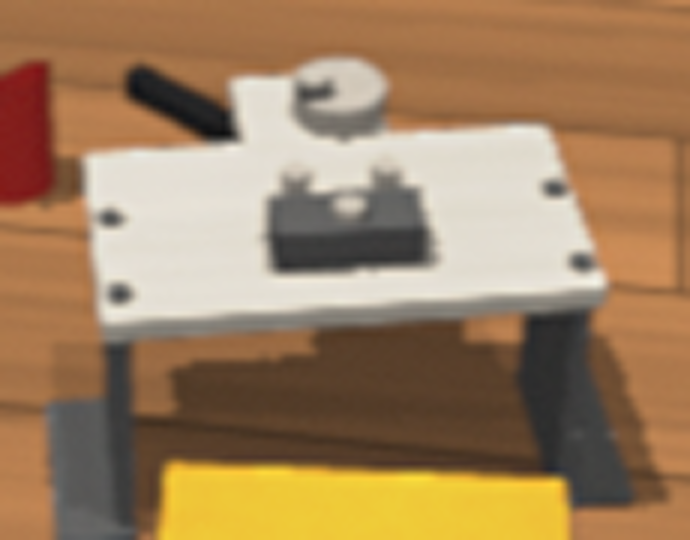

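The grey slant-cut tube, top (408,225) and scene (251,208), is the sleeve. It is square at the foot and slanted on top. The stand and wing are clear in both views. Next I'll fit the poses using both cameras.

```bash
cat > h.py <<'E'
import numpy as np,cv2,pickle
from scipy.spatial.transform import Rotation as R
from scipy.optimize import least_squares,minimize
def proj(f,P):
    Rm=R.from_euler('xyz',f["orientation"],degrees=True).as_matrix()
    c=(np.atleast_2d(P)-f["origin"])@Rm
    return (c[:,:2]/c[:,2:])*[f["K"][0,0],f["K"][1,1]]+[f["K"][0,2],f["K"][1,2]]
def ray(f,uv):
    Rm=R.from_euler('xyz',f["orientation"],degrees=True).as_matrix()
    return Rm@np.array([(uv[0]-f["K"][0,2])/f["K"][0,0],(uv[1]-f["K"][1,2])/f["K"][1,1],1])
def onz(f,uv,z):
    d=ray(f,uv);return f["origin"]+d*(z-f["origin"][2])/d[2]
def fr(x,y,yaw,P,z=0):
    a=np.radians(yaw);P=np.atleast_2d(np.asarray(P,float))
    return np.c_[x+np.cos(a)*P[:,0]-np.sin(a)*P[:,1],y+np.sin(a)*P[:,0]+np.cos(a)*P[:,1],P[:,2]+z]
t=np.linspace(0,2*np.pi,60,endpoint=False)
SL=np.r_[np.c_[22.5*np.cos(t),22.5*np.sin(t),0*t],np.c_[22.5*np.cos(t),22.5*np.sin(t),56+14*np.cos(t)]]
def load(n):return pickle.load(open(n,"rb"))
E
python3 - <<'E'
from h import *
T=load("top0.pkl");S=load("scene0.pkl")
mt=np.array([[122,100],[122,-100],[12,-100],[12,100],[-36,32],[-36,-32]])
ut=np.array([[243.6,132.6],[330.4,109.6],[343.4,156.6],[256.6,180.4],[291.6,193.4],[319,186]])-.4
ms=np.array([[122,-100],[122,100],[12,-100],[12,100]]);us=np.array([[297.2,249.2],[380.8,243],[294.2,221.2],[370.8,215.8]])-.4
P3=lambda m:np.c_[m,0*m[:,0]]
def res(p,w=(1,1)):
    return np.r_[w[0]*(proj(T,fr(*p[:3],P3(mt),p[3]))-ut).ravel(),w[1]*(proj(S,fr(*p[:3],P3(ms),p[3]))-us).ravel()]
for w in [(1,1),(1,0),(0,1)]:
    r=least_squares(res,[500,0,0,120],args=(w,));print(w,r.x.round(2),np.abs(r.fun).max().round(2))
r=least_squares(res,[500,0,0,120]);print(r.fun.round(1))
# sleeve
def seg(f,box):
    im=f["image"].astype(int);u0,v0,u1,v1=box
    sat=im.max(2)-im.min(2);m=np.zeros(im.shape[:2],np.uint8)
    m[v0:v1,u0:u1]=((sat<25)[v0:v1,u0:u1]);m=m.astype(np.uint8)
    c=max(cv2.findContours(m,0,cv2.CHAIN_APPROX_NONE)[0],key=cv2.contourArea)
    h=cv2.convexHull(c);o=np.zeros_like(m);cv2.fillPoly(o,[h],1);return o,cv2.boundingRect(h)
MT,b=seg(T,(385,200,435,250));print(b)
MS,b2=seg(S,(235,190,265,226));print(b2,MT.sum(),MS.sum())
def cost(p,views,z=0,sc=8):
    e=0
    for f,M,(u0,v0) in views:
        q=proj(f,fr(*p[:3],SL,z));q=q-[u0,v0]+.5
        h=cv2.convexHull((q*sc-.5).astype(np.float32)).round().astype(np.int32)
        o=np.zeros((64*sc,64*sc),np.uint8);cv2.fillPoly(o,[h],1)
        m=cv2.resize(M[v0:v0+64,u0:u0+64],None,fx=sc,fy=sc,interpolation=cv2.INTER_NEAREST)
        e+=(o!=m).sum()/sc**2
    return e
V=[(T,MT,(375,190)),(S,MS,(220,175))]
p0=onz(T,(408,225),30)
for z in (-4,0,4):
  best=min((minimize(cost,[p0[0],p0[1],y],args=(V,z),method="Nelder-Mead",options=dict(initial_simplex=[[p0[0],p0[1],y],[p0[0]+8,p0[1],y],[p0[0],p0[1]+8,y],[p0[0],p0[1],y+30]])) for y in range(-180,180,45)),key=lambda r:r.fun)
  print(z,best.x.round(1),best.fun)
# wing: tip and root, z 98 top
for uv in [(557,505),(443,430),(565,497),(545,520)]:
    print(onz(T,(230+uv[0]/5-.4,100+uv[1]/5-.4),98).round(1))
for uv in [(352,364)]: print("camboss",onz(T,(230+uv[0]/5-.4,100+uv[1]/5-.4),138).round(1))
print("cam",onz(T,(230+332/5-.4,100+381/5-.4),135).round(1))
for uv in [(267,207),(349,184)]: print("pin",onz(T,(230+uv[0]/5-.4,100+uv[1]/5-.4),150).round(1))
E
```

```text
(1, 1) [580.3   46.74  14.96 119.09] 0.9
(1, 0) [581.91  47.25  14.88 109.86] 0.49
(0, 1) [572.12  46.02  15.1  113.03] 0.24
[-0.6  0.1  0.2 -0.4  0.5  0.2 -0.9  0.3 -0.1  0.3  0.8  0.  -0.5  0.2
  0.6  0.3 -0.5 -0.2  0.2  0.3]
(399, 215, 25, 18)
(243, 198, 16, 24) 383 309
-4 [ 468.1 -211.4  -98. ] 80.515625
0 [ 468.3 -210.4  -74.8] 64.0
4 [ 468.3 -209.9  -57.9] 54.640625
[521.8 -41.7  98. ]
[555.6   9.1  98. ]
[525.3 -45.4  98. ]
[515.1 -36.3  98. ]
camboss [580.7  47.8 138. ]
cam [573.8  56.6 135. ]
pin [646.2  83.1 150. ]
pin [655.8  48.3 150. ]
```

```bash
cat >> h.py <<'E'
def plan(p,rpy,st):
    R0=R.from_euler('xyz',st["ee_rot"],degrees=True);R1=R.from_euler('xyz',rpy,degrees=True)
    d=R0.inv().apply(np.array(p)-st["ee_pos"]);w=(R0.inv()*R1).as_rotvec()
    print("shift",d.round(1),"turn",w.round(4),"deg",np.degrees(w).round(2),"rows",np.linalg.norm(d)/50,np.degrees(np.linalg.norm(w))/8.59)
E
python3 - <<'E'
from h import *
from workcell import env
T=load("top0.pkl")
for n,uv in dict(red=(369,216),brown=(400,259),plain=(467,235)).items():print(n,onz(T,uv,40).round(0))
plan([455,-225,240],[180,0,15],env.state())
E
```

```text
red [ 487. -112.   40.]
brown [ 385. -184.   40.]
plain [ 441. -344.   40.]
shift [-179.6 -318.7  -26.4] turn [-9.0000e-04  1.1000e-03 -1.3998e+00] deg [-5.00e-02  6.00e-02 -8.02e+01] rows 7.334789570734203 9.336587496504773
```

drive_tool(
  series=[
    [0,[-18,-32,-5],[0,0,-0.14]],
    [0,[-36,-64,-10],[0,0,-0.28]],
    [0,[-54,-96,-15],[0,0,-0.42]],
    [0,[-72,-128,-20],[0,0,-0.56]],
    [0,[-90,-160,-26],[0,0,-0.7]],
  ],
)

```text
time_s: 0.65
ee_pos: [349.1, -371.8, 239.8]
ee_rot: [-180.0, 0.0, -24.8]
force: [0.4, 0.1, 0.2]
gripper_width: 91.2
```

```bash
python3 - <<'E'
from h import *
from workcell import env
plan([455,-225,240],[180,0,15],env.state())
E
```

```text
shift [ 3.460e+01 -1.776e+02 -1.000e-01] turn [-5.000e-04  5.000e-04 -6.944e-01] deg [-3.000e-02  3.000e-02 -3.979e+01] rows 3.6193278028948344 4.631638186651345
```

drive_tool(
  series=[
    [0,[8,-40,0],[0,0,-0.14]],
    [0,[16,-80,0],[0,0,-0.28]],
    [0,[24,-120,0],[0,0,-0.42]],
    [0,[34,-177,0],[0,0,-0.56]],
    [0,[34,-177,0],[0,0,-0.694]],
  ],
)

```text
time_s: 1.15
ee_pos: [456.6, -223.4, 239.7]
ee_rot: [-179.9, -0.1, 15.3]
force: [0.0, 0.4, -0.5]
gripper_width: 91.1
```

```bash
python3 - <<'E'
from h import *
from workcell import env
f=env.grab_frame("wrist");pickle.dump(f,open("w1.pkl","wb"));cv2.imwrite("pics/w1.png",f["image"][:,:,::-1])
s=env.state();print(s["ee_pos"],s["ee_rot"],s["qvel"].round(1));print(f["origin"],f["orientation"],proj(f,[468,-210,0]))
E
```

```text
[ 456.16851025 -224.2317857   239.66685858] [-1.79933624e+02 -3.05404672e-02  1.54345553e+01] [-3.4 -0.2  0.4 -1.9  0.1 13.2]
[ 437.0603516  -157.66126662  410.20697703] [ 1.65924352e+02 -1.05451630e-01  1.53007154e+01] [[327.08292167 163.28145181]]
```

View pics/w1.png

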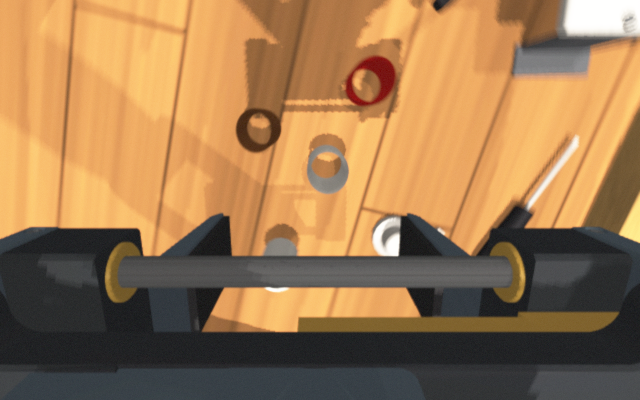

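The sleeve is at (327,168), right where the estimate predicted. Brown is at (258,130) and red at (370,80). I'll refine the pose with this view.

```bash
cat > fit.py <<'E'
from h import *
T=load("top0.pkl");S=load("scene0.pkl");W=load("w1.pkl")
W["image"]=W["image"]
def seg(f,box,thr=40):
    im=f["image"].astype(int);u0,v0,u1,v1=box
    m=np.zeros(im.shape[:2],np.uint8);c=im[v0:v1,u0:u1]
    m[v0:v1,u0:u1]=(c[:,:,0]-c[:,:,2]<thr)
    c=max(cv2.findContours(m,0,cv2.CHAIN_APPROX_NONE)[0],key=cv2.contourArea)
    return cv2.convexHull(c)[:,0].astype(float)
boxes=[(T,(385,200,435,250)),(S,(235,190,265,226)),(W,(300,130,355,200))]
n=np.linspace(0,2*np.pi,48,endpoint=False);N=np.c_[np.cos(n),np.sin(n)]
def sup(q):return (q@N.T).max(0)
def go(views,hulls,w,p0,fz=False):
    def res(p):
        z=p[3] if fz else 0
        return np.concatenate([wi*(sup(proj(f,fr(*p[:3],SL,z)))-h) for f,h,wi in zip(views,hulls,w)])
    best=None
    for y in range(-180,180,45):
        r=least_squares(res,[p0[0],p0[1],y]+([0] if fz else []),x_scale=[1,1,5]+([1] if fz else []))
        if best is None or r.cost<best.cost:best=r
    return best
if __name__=="__main__":
    vs=[b[0] for b in boxes];hs=[]
    for f,b in boxes:
        h=seg(f,b);hs.append(sup(h)+.25)
        print(h.min(0),h.max(0))
    for w in [(1,1,1),(1,1,0),(0,0,1),(1,0,1),(0,1,1)]:
        r=go(vs,hs,w,[468,-210]);print(w,r.x.round(1),r.cost.round(1),np.sqrt(np.mean(r.fun**2)).round(2))
    r=go(vs,hs,(1,1,1),[468,-210],True);print("z free",r.x.round(1))
E
python3 fit.py; python3 - <<'E'
import cv2
c=cv2.imread("pics/w1.png")[120:210,270:390];cv2.imwrite("pics/w1c.png",cv2.resize(c,None,fx=6,fy=6,interpolation=cv2.INTER_CUBIC))
E
```

```text
[398. 215.] [423. 233.]
[242. 198.] [258. 221.]
[308. 145.] [347. 192.]
(1, 1, 1) [ 466.5 -209.9  280.1] 25.4 0.59
(1, 1, 0) [ 467.9 -210.4  -78.2] 7.0 0.31
(0, 0, 1) [ 466.9 -209.9 -119.3] 6.2 0.29
(1, 0, 1) [ 467.3 -210.  -119. ] 16.9 0.48
(0, 1, 1) [ 466.1 -209.8  -77.3] 14.2 0.44
z free [ 466.7 -210.   -85.    -1. ]
```

View pics/w1c.png

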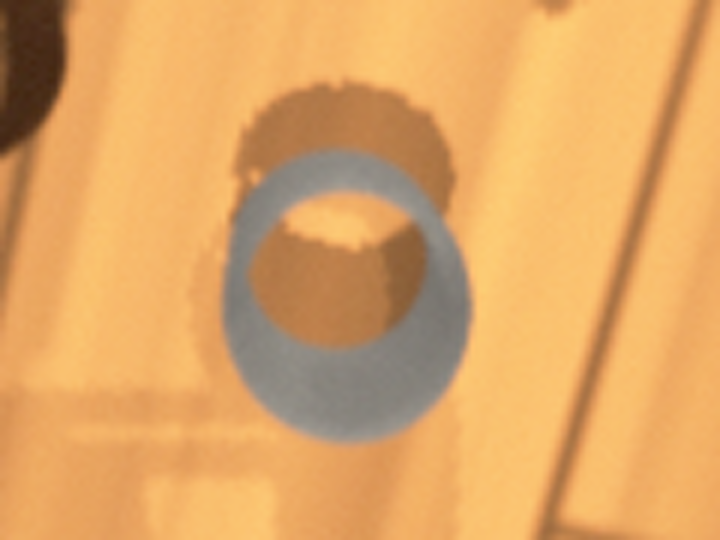

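```bash
python3 - <<'E'
from h import *
from workcell import env
plan([466.8,-210,110],[180,0,10],env.state())
E
```

```text
shift [ 14.  -10.7 129.7] turn [-0.0012 -0.0005  0.0949] deg [-0.07 -0.03  5.43] rows 2.6175611941590593 0.6327198835044462
```

drive_tool(
  series=[
    [0.27,[14,-10.7,30],[0,0,0.095]],
    [0.27,[14,-10.7,75],[0,0,0.095]],
    [0.27,[14,-10.7,115],[0,0,0.095]],
    [0.27,[14,-10.7,130],[0,0,0.095]],
    [0.27,[14,-10.7,130],[0,0,0.095]],
  ],
)

```text
time_s: 1.7
ee_pos: [463.1, -213.1, 107.3]
ee_rot: [-179.8, 0.3, 9.1]
force: [-0.9, -0.6, 1.6]
gripper_width: 66.7
```

```bash
python3 - <<'E'
from h import *
from workcell import env
f=env.grab_frame("wrist");cv2.imwrite("pics/w2.png",f["image"][:,:,::-1])
plan([466.8,-210,16],[180,0,10],env.state())
E
```

```text
shift [ 3.  -3.2 93.2] turn [-0.0011  0.0021 -0.0157] deg [-0.07  0.12 -0.9 ] rows 1.8653858577545457 0.10581995415937359
```

View pics/w2.png

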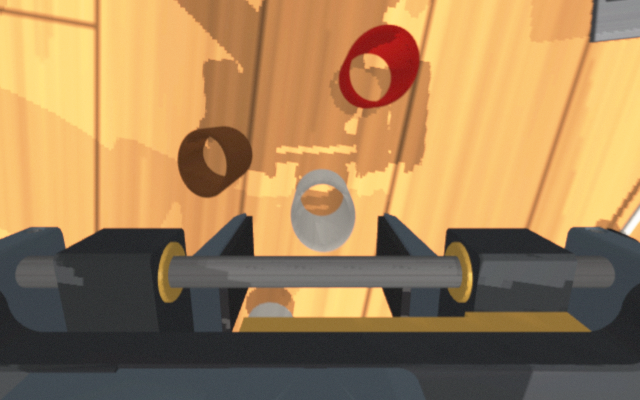

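The fingers straddle the sleeve, which is at (323,208), and the brown tube is clear. Descending.

drive_tool(
  series=[
    [0.27,[2,-2,0],[0,0,0]],
    [0.27,[2,-2,0],[0,0,0]],
    [0.27,[2,-2,20],[0,0,0]],
    [0.27,[2,-2,40],[0,0,0]],
    [0.27,[2,-2,40],[0,0,0]],
  ],
)

```text
time_s: 2.25
ee_pos: [466.0, -210.6, 69.0]
ee_rot: [-179.9, 0.1, 9.2]
force: [-0.1, 0.8, -0.1]
gripper_width: 66.3
```

```bash
python3 - <<'E'
from h import *
from workcell import env
plan([466.8,-210,16],[180,0,10],env.state())
E
```

```text
shift [ 1.1 -0.4 53. ] turn [-0.0015  0.0024 -0.0137] deg [-0.09  0.14 -0.79] rows 1.0611236011077012 0.0935516094397759
```

drive_tool(
  series=[
    [0.27,[1,0,20],[0,0,0]],
    [0.27,[1,0,40],[0,0,0]],
    [0.27,[1,0,52.5],[0,0,0]],
    [0.27,[1,0,52.5],[0,0,0]],
    [0.6,[1,0,52.5],[0,0,0]],
  ],
  squeeze=15,
)

```text
time_s: 2.75
ee_pos: [468.9, -211.4, 18.7]
ee_rot: [179.9, -0.1, 9.2]
force: [-0.3, 0.3, 0.0]
gripper_width: 61.2
```

drive_tool(
  series=[
    [0.7,[0,0,0],[0,0,0]],
    [0.7,[0,0,0],[0,0,0]],
    [0.7,[0,0,0],[0,0,0]],
    [0.7,[0,0,0],[0,0,0]],
    [0.7,[0,0,0],[0,0,0]],
  ],
  squeeze=20,
)

```text
time_s: 3.25
ee_pos: [468.6, -211.3, 18.5]
ee_rot: [179.9, -0.1, 9.2]
force: [-0.8, -0.3, 6.0]
gripper_width: 44.7
```

drive_tool(
  series=[
    [0.7,[0,0,-10],[0,0,0]],
    [0.7,[0,0,-40],[0,0,0]],
    [0.7,[0,0,-85],[0,0,0]],
    [0.7,[0,0,-130],[0,0,0]],
    [0.7,[0,0,-170],[0,0,0.1]],
  ],
)

```text
time_s: 3.75
ee_pos: [467.9, -210.9, 190.2]
ee_rot: [180.0, -0.1, 3.4]
force: [1.0, 0.6, -1.6]
gripper_width: 44.6
```

```bash
python3 - <<'E'
from h import *
from workcell import env
s=env.state();print(s["gripper_width"])
plan([560,-20,260],[180,0,-75],s)
E
```

```text
44.5676852225503
shift [ 103.2 -185.1  -69.8] turn [-3.0000e-04 -1.5000e-03  1.3675e+00] deg [-2.000e-02 -9.000e-02  7.835e+01] rows 4.462725665652405 9.121367560920191
```

drive_tool(
  series=[
    [0.7,[12,-46,-20],[0,0,0.14]],
    [0.7,[44,-85,-40],[0,0,0.28]],
    [0.7,[75,-120,-60],[0,0,0.42]],
    [0.7,[95,-155,-70],[0,0,0.56]],
    [0.7,[103,-185,-70],[0,0,0.7]],
  ],
)

```text
time_s: 4.25
ee_pos: [561.8, -18.0, 259.8]
ee_rot: [-179.8, -0.2, -36.9]
force: [-0.2, 0.2, -1.0]
gripper_width: 45.0
```

```bash
python3 - <<'E'
from h import *
from workcell import env
s=env.state()
plan([584,48,265],[180,0,-75],s)
E
```

```text
shift [-21.9 -66.1  -5.1] turn [-0.0042 -0.0027  0.6646] deg [-0.24 -0.15 38.08] rows 1.3963019997831723 4.432927120009155
```

drive_tool(
  series=[
    [0.7,[-5,-15,-2],[0,0,0.14]],
    [0.7,[-10,-30,-5],[0,0,0.28]],
    [0.7,[-16,-48,-5],[0,0,0.42]],
    [0.7,[-22,-66,-5],[0,0,0.56]],
    [0.7,[-22,-66,-5],[0,0,0.66]],
  ],
)

```text
time_s: 4.75
ee_pos: [581.4, 48.2, 262.6]
ee_rot: [-180.0, 0.1, -74.6]
force: [-0.7, -0.4, -0.8]
gripper_width: 44.8
```

drive_tool(
  series=[
    [0.7,[0,0,0],[0,0,0]],
    [0.7,[0,0,0],[0,0,0]],
    [0.7,[0,0,0],[0,0,0]],
    [0.7,[0,0,0],[0,0,0]],
    [0.7,[0,0,0],[0,0,0]],
  ],
)

```text
time_s: 5.25
ee_pos: [581.2, 45.8, 262.5]
ee_rot: [-180.0, -0.0, -74.4]
force: [1.0, 0.3, -0.7]
gripper_width: 45.0
```

```bash
python3 - <<'E'
from h import *
from workcell import env
f=env.grab_frame("wrist");pickle.dump(f,open("w3.pkl","wb"));cv2.imwrite("pics/w3.png",f["image"][:,:,::-1])
s=env.state();print(s["ee_pos"],s["ee_rot"]);print(f["origin"],f["orientation"])
E
```

```text
[581.1753353   45.82780184 262.50646424] [-1.79997811e+02 -4.99482633e-03 -7.44281758e+01]
[645.85397637  64.09495565 432.91096204] [ 1.65876898e+02 -1.44759097e-02 -7.43834922e+01]
```

View pics/w3.png

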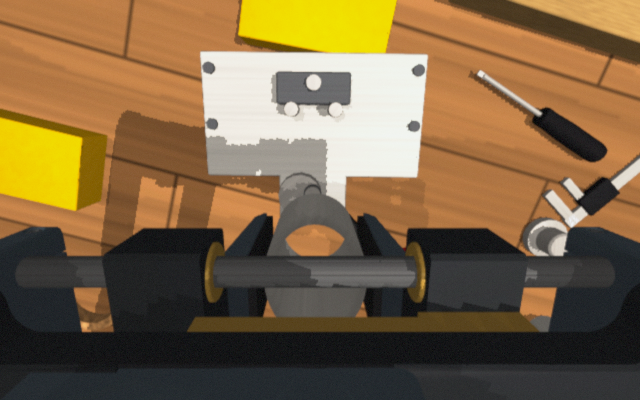

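The sleeve is held upright. The plate corners are at (201,52), (428,55), (418,177) and (207,175), with the pins at (291,109) and (335,109). I'll refine the stand pose from this.

```bash
python3 - <<'E'
from h import *
T=load("top0.pkl");S=load("scene0.pkl");W=load("w3.pkl")
# subpixel edges of white plate: fit lines on threshold
g=W["image"].min(2).astype(float)
def edge(pts,d):
    pass
def hcross(v,u0,u1,thr=150):
    r=g[v,u0:u1+1]
    i=np.where(np.diff(np.sign(r-thr)))[0]
    return [round(u0+k+(thr-r[k])/(r[k+1]-r[k]),2) for k in i]
def vcross(u,v0,v1,thr=150):
    r=g[v0:v1+1,u];i=np.where(np.diff(np.sign(r-thr)))[0]
    return [round(v0+k+(thr-r[k])/(r[k+1]-r[k]),2) for k in i]
print("left",[(v,hcross(v,190,215)) for v in (58,80,100,115)])
print("right",[(v,hcross(v,405,440)) for v in (62,80,100,120,160)])
print("top",[(u,vcross(u,42,66)) for u in (222,240,370,390)])
print("bot",[(u,vcross(u,165,190)) for u in (360,375,390,405)])
print("tongueR",[(v,hcross(v,335,355)) for v in (182,190,198)])
E
```

```text
left [(58, [np.float64(200.0), np.float64(200.0)]), (80, [np.float64(201.62)]), (100, [np.float64(202.59)]), (115, [np.float64(203.6)])]
right [(62, [np.float64(426.88)]), (80, [np.float64(425.47)]), (100, [np.float64(423.84)]), (120, [np.float64(421.8)]), (160, [np.float64(418.42)])]
top [(222, [np.float64(50.91)]), (240, [np.float64(51.08)]), (370, [np.float64(52.98)]), (390, [np.float64(53.03)])]
bot [(360, [np.float64(176.18)]), (375, [np.float64(176.33)]), (390, [np.float64(176.53)]), (405, [np.float64(176.98)])]
tongueR [(182, [np.float64(345.62)]), (190, [np.float64(344.98)]), (198, [np.float64(344.51)])]
```

```bash
python3 - <<'E'
from h import *
W=load("w3.pkl")
E=[((201.62,80),'y',100),((202.59,100),'y',100),((203.6,115),'y',100)]
E+=[((u,v),'y',-100) for u,v in [(426.88,62),(425.47,80),(423.84,100),(421.8,120),(418.42,160)]]
E+=[((u,v),'x',122) for u,v in [(222,50.91),(240,51.08),(370,52.98),(390,53.03)]]
E+=[((u,v),'x',12) for u,v in [(360,176.18),(375,176.33),(390,176.53),(405,176.98)]]
E+=[((u,v),'y',-32) for u,v in [(345.62,182),(344.98,190),(344.51,198)]]
def res(p):
    a=np.radians(p[2]);o=[]
    for uv,k,val in E:
        q=onz(W,uv,p[3])-[p[0],p[1],0]
        o.append((q[0]*np.cos(a)+q[1]*np.sin(a) if k=='x' else -q[0]*np.sin(a)+q[1]*np.cos(a))-val)
    return o
r=least_squares(res,[580,47,15,120]);print("free",r.x.round(2),np.round(r.fun,1))
r=least_squares(lambda p:res([*p,120]),[580,47,15]);x,y,yaw=r.x;print("120",r.x.round(2),np.round(r.fun,1))
nest=fr(x,y,yaw,[[44,0,120]])[0];print("nest",nest)
for uv in [(291,109),(335.5,109)]:
    q=onz(W,uv,150)-nest;a=np.radians(yaw);print("pin nest frame",q[0]*np.cos(a)+q[1]*np.sin(a),-q[0]*np.sin(a)+q[1]*np.cos(a))
E
```

```text
free [578.43  47.72  14.87 117.34] [-0.2  0.1  0.1  0.  -0.1 -0.3 -0.  -0.2 -0.2 -0.1 -0.2  0.   0.2  0.2
  0.2 -0.1 -0.1  0.2  0.4]
120 [578.36  47.78  15.  ] [-1.3 -1.  -1.   0.5  0.4  0.3  0.6  0.5 -0.4 -0.4 -0.7 -0.5  0.6  0.6
  0.5  0.3  0.1  0.4  0.6]
nest [620.86239349  59.16964978 120.        ]
pin nest frame 29.102547778381528 17.613376071657747
pin nest frame 29.492039390373716 -18.753677208767428
```

```bash
python3 - <<'E'
from h import *
from workcell import env
plan([620.8,58.8,190],[180,0,-75],env.state())
E
```

```text
shift [ -1.9 -41.6  72.5] turn [-0.     -0.0001  0.01  ] deg [-0.   -0.    0.57] rows 1.6727915988866335 0.06657163500505436
```

drive_tool(
  series=[
    [0.7,[-2,-20,5],[0,0,0.01]],
    [0.7,[-2,-42,20],[0,0,0.01]],
    [0.7,[-2,-42,50],[0,0,0.01]],
    [0.7,[-2,-42,72],[0,0,0.01]],
    [0.7,[-2,-42,72],[0,0,0.01]],
  ],
)

```text
time_s: 5.8
ee_pos: [619.0, 59.0, 186.8]
ee_rot: [179.6, 0.1, -75.0]
force: [0.1, 0.6, -0.8]
gripper_width: 44.8
```

drive_tool(
  series=[
    [0.7,[0,0,0],[0,0,0]],
    [0.7,[0,0,0],[0,0,0]],
    [0.7,[0,0,0],[0,0,0]],
    [0.7,[0,0,10],[0,0,0]],
    [0.7,[0,0,10],[0,0,0]],
  ],
)

```text
time_s: 6.3
ee_pos: [620.4, 59.2, 179.4]
ee_rot: [179.9, 0.0, -75.0]
force: [0.1, -0.0, -1.7]
gripper_width: 44.6
```

```bash
python3 - <<'E'
from h import *
from workcell import env
s=env.state();plan([620.8,58.8,139],[180,0,-75],s);print(s["ee_pos"],s["ee_rot"],s["force"])
f=env.grab_frame("scene");cv2.imwrite("pics/s4.png",cv2.resize(f["image"][150:300,240:440,::-1],None,fx=4,fy=4,interpolation=cv2.INTER_CUBIC))
f=env.grab_frame("wrist");cv2.imwrite("pics/w4.png",f["image"][:,:,::-1])
E
```

```text
shift [ 0.5 -0.4 40.4] turn [ 0.002   0.0003 -0.    ] deg [ 0.12  0.02 -0.  ] rows 0.8072771047292265 0.01351926571641489
[620.35792099  59.1800191  179.35964521] [ 1.79884941e+02  1.55845391e-02 -7.50022398e+01] [ 0.07512003 -0.02117385 -1.6796803 ]
```

View pics/s4.png

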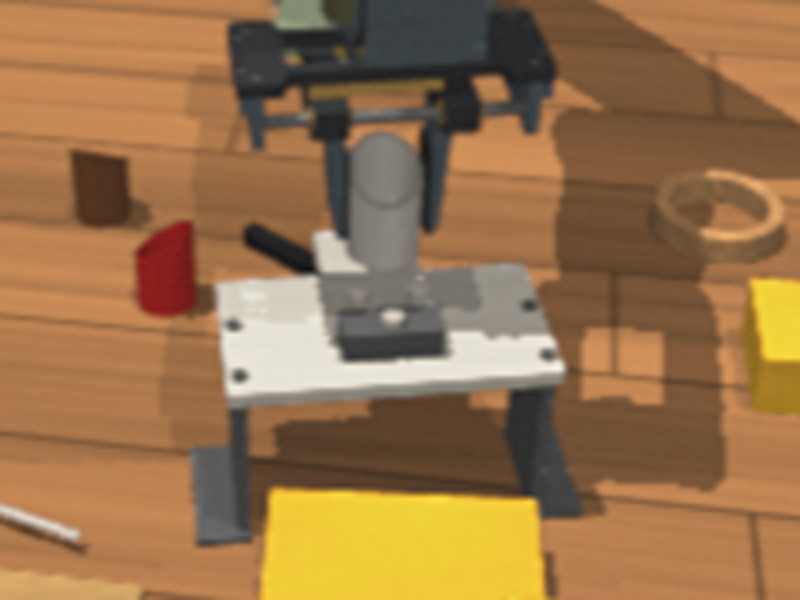

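View pics/w4.png

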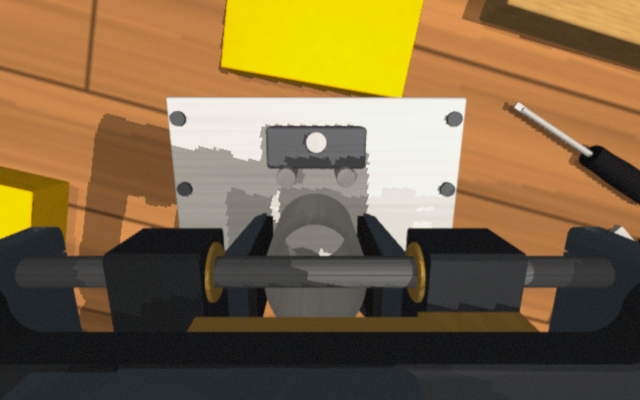

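The sleeve hangs upright over the gap, centred between the pins at (287,177) and (346,177). I'll lower it and go by feel for the last few millimetres.

drive_tool(
  series=[
    [0.7,[0,0,15],[0,0,0]],
    [0.7,[0,0,28],[0,0,0]],
    [0.7,[0,0,35],[0,0,0]],
    [0.7,[0,0,37],[0,0,0]],
    [0.7,[0,0,37],[0,0,0]],
  ],
)

```text
time_s: 6.9
ee_pos: [621.1, 59.3, 143.2]
ee_rot: [180.0, 0.0, -75.0]
force: [1.1, 0.2, -0.9]
gripper_width: 44.7
```

drive_tool(
  series=[
    [0.7,[0,0,0.5],[0,0,0]],
    [0.7,[0,0,1],[0,0,0]],
    [0.7,[0,0,1.5],[0,0,0]],
    [0.7,[0,0,2],[0,0,0]],
    [0.7,[0,0,2],[0,0,0]],
  ],
)

```text
time_s: 7.4
ee_pos: [621.2, 59.2, 141.5]
ee_rot: [-180.0, -0.0, -75.0]
force: [0.5, 0.1, -0.4]
gripper_width: 45.0
```

drive_tool(
  series=[
    [0.7,[0,0,0.5],[0,0,0]],
    [0.7,[0,0,1],[0,0,0]],
    [0.7,[0,0,1.5],[0,0,0]],
    [0.7,[0,0,1.5],[0,0,0]],
    [0.7,[0,0,1.5],[0,0,0]],
  ],
)

```text
time_s: 7.9
ee_pos: [621.2, 59.3, 139.9]
ee_rot: [-180.0, -0.0, -75.0]
force: [-0.8, 0.6, -0.4]
gripper_width: 45.1
```

drive_tool(
  series=[
    [0.7,[0,0,0.5],[0,0,0]],
    [0.7,[0,0,1],[0,0,0]],
    [0.7,[0,0,1.5],[0,0,0]],
    [0.7,[0,0,1.5],[0,0,0]],
    [0.7,[0,0,1.5],[0,0,0]],
  ],
)

```text
time_s: 8.4
ee_pos: [621.2, 59.3, 138.6]
ee_rot: [-180.0, -0.0, -75.0]
force: [0.3, -0.1, -0.0]
gripper_width: 44.3
```

drive_tool(
  series=[
    [0.7,[0,0,0.3],[0,0,0]],
    [0.7,[0,0,0.6],[0,0,0]],
    [0.7,[0,0,1],[0,0,0]],
    [0.7,[0,0,1],[0,0,0]],
    [0.7,[0,0,1],[0,0,0]],
  ],
)

```text
time_s: 8.9
ee_pos: [621.3, 59.3, 138.6]
ee_rot: [-179.9, -0.0, -75.0]
force: [-2.0, -0.2, 6.7]
gripper_width: 44.7
```

Touchdown is felt at 6.7 N. Now I'll release and rise.

drive_tool(
  series=[
    [0.7,[0,0,0],[0,0,0]],
    [0.25,[0,0,0],[0,0,0]],
    [0.25,[0,0,0],[0,0,0]],
    [0.25,[0,0,0],[0,0,0]],
    [0.25,[0,0,0],[0,0,0]],
  ],
)

```text
time_s: 9.4
ee_pos: [621.1, 59.2, 137.1]
ee_rot: [180.0, -0.0, -75.0]
force: [-1.0, 0.8, 0.4]
gripper_width: 68.1
```

drive_tool(
  series=[
    [0.25,[0,0,-5],[0,0,0]],
    [0.25,[0,0,-25],[0,0,0]],
    [0.25,[0,0,-60],[0,0,0]],
    [0.25,[0,0,-100],[0,0,0]],
    [0.25,[0,40,-120],[0,0,0]],
  ],
)

```text
time_s: 9.9
ee_pos: [586.9, 49.7, 260.6]
ee_rot: [-179.5, -0.1, -75.0]
force: [-1.1, 0.1, 0.7]
gripper_width: 68.4
```

```bash
python3 - <<'E'
from h import *
from workcell import env
s=env.state();print(s["ee_pos"],s["force"],s["qvel"].round(1))
for n in ("scene","top","wrist"):
    f=env.grab_frame(n);pickle.dump(f,open(n+"5.pkl","wb"));im=f["image"][:,:,::-1]
    if n=="scene":im=cv2.resize(im[180:300,260:420],None,fx=5,fy=5,interpolation=cv2.INTER_CUBIC)
    if n=="top":im=cv2.resize(im[90:220,220:370],None,fx=4,fy=4,interpolation=cv2.INTER_CUBIC)
    cv2.imwrite(f"pics/{n}5.png",im)
E
```

```text
[586.91899915  49.68771719 260.624476  ] [-1.07222901  0.12803682  0.67433775] [ -7.9 -44.7  41.8  -0.8   8.8  -7.5]
```

View pics/scene5.png

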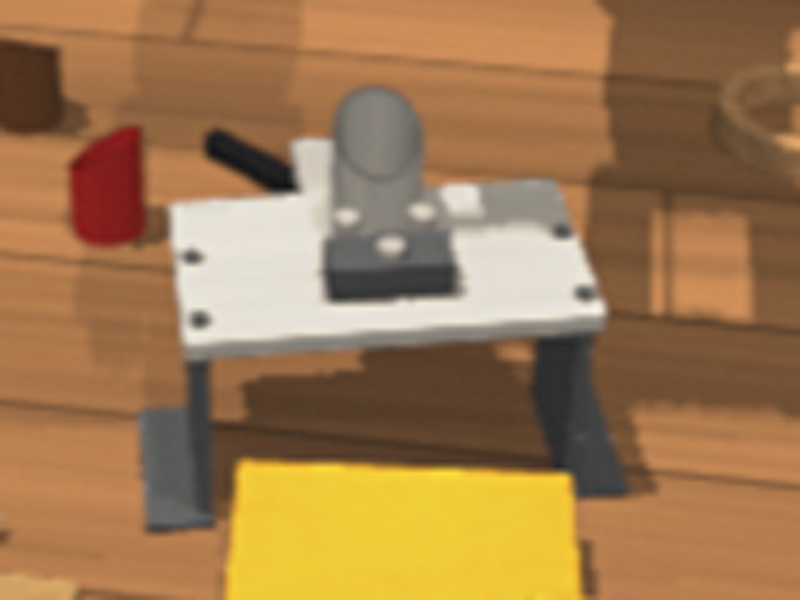

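View pics/wrist5.png

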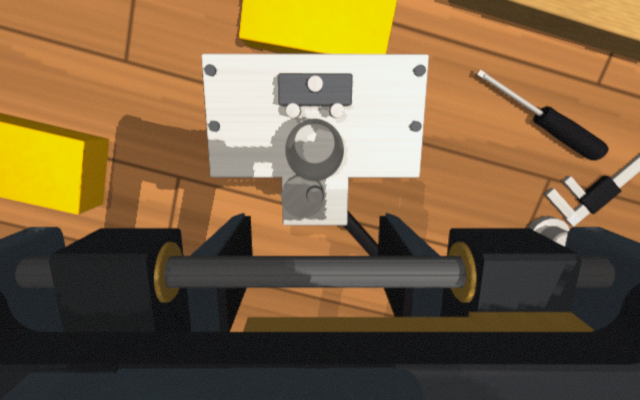

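View pics/top5.png

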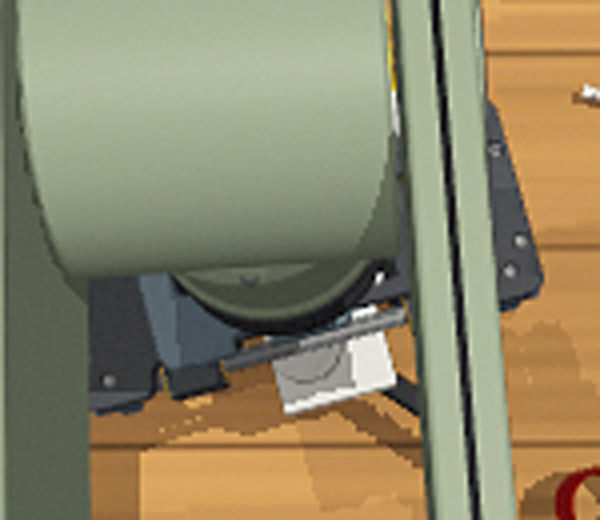

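The sleeve stands upright between the cam and the pins. It sits at (315,150) in the wrist view and clears the pins at (293,110) and (337,110). Next I'll move beside the wing with the fingers shut.

```bash
cat >> h.py <<'E'
AX=np.array([579.2,47.3])
def wingpose(th,off,r=95,z=80):
    "th world deg of wing; off=dist of TCP from wing centreline on ccw side"
    a=np.radians(th);p=AX+r*np.array([np.cos(a),np.sin(a)])+off*np.array([-np.sin(a),np.cos(a)])
    return [*p,z],[180,0,(th+90+180)%360-180]
E
python3 - <<'E'
from h import *
from workcell import env
p,r=wingpose(236.5,34,z=260);print(p,r);plan(p,r,env.state())
E
```

```text
[np.float64(555.1181043456382), np.float64(-50.68501059699095), 260] [180, 0, -33.5]
shift [89.  51.8 -0.1] turn [-0.0037 -0.0025 -0.7248] deg [ -0.21  -0.14 -41.53] rows 2.059459253385131 4.834292878221351
```

drive_tool(
  series=[
    [1,[25,10,0],[0,0,-0.14]],
    [1,[50,25,0],[0,0,-0.28]],
    [1,[75,42,0],[0,0,-0.42]],
    [1,[89,52,0],[0,0,-0.56]],
    [1,[89,52,0],[0,0,-0.7]],
  ],
  squeeze=10,
)

```text
time_s: 10.55
ee_pos: [554.9, -52.5, 256.3]
ee_rot: [179.9, 0.1, -34.7]
force: [-0.3, 0.7, 0.1]
gripper_width: 31.3
```

```bash
python3 - <<'E'
from h import *
from workcell import env
p,r=wingpose(236.5,34,z=130);plan(p,r,env.state())
f=env.grab_frame("wrist");pickle.dump(f,open("w6.pkl","wb"));cv2.imwrite("pics/w6.png",f["image"][:,:,::-1])
f=env.grab_frame("top");pickle.dump(f,open("t6.pkl","wb"));cv2.imwrite("pics/t6.png",cv2.resize(f["image"][90:230,230:400,::-1],None,fx=4,fy=4,interpolation=cv2.INTER_CUBIC))
p,r=wingpose(236.5,34,z=130);plan(p,r,env.state())
E
```

```text
shift [ -0.7  -1.8 126.3] turn [ 0.0016  0.0012 -0.0211] deg [ 0.09  0.07 -1.21] rows 2.5265819290393305 0.14145885520272783
shift [-3.000e-01 -1.000e-01  1.264e+02] turn [ 0.0005  0.0014 -0.0257] deg [ 0.03  0.08 -1.47] rows 2.527365995194155 0.1713974661012929
```

View pics/w6.png

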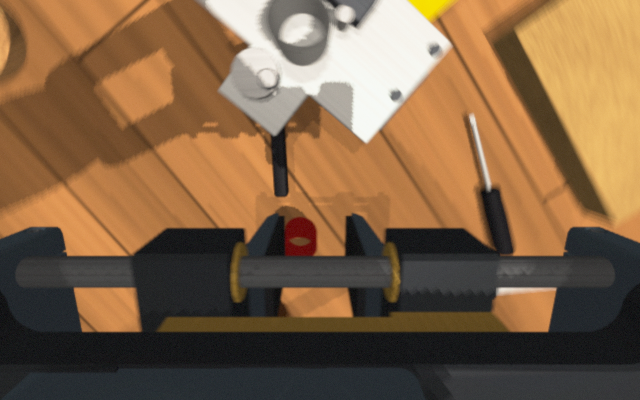

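View pics/t6.png

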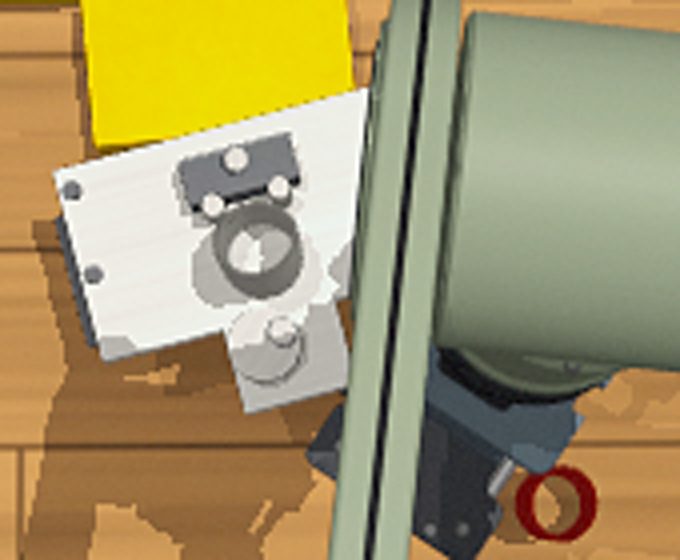

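The wing lies from (278,135) to its tip at (281,195) in the wrist view, to the left of the fingers as intended. I'll check its line.

```bash
python3 - <<'E'
from h import *
W=load("w6.pkl")
g=W["image"].max(2)
m=np.zeros_like(g);m[140:202,262:298]=(g[140:202,262:298]<75)
pts=[]
for v in range(145,186,4):
    u=np.where(m[v])[0];
    q=onz(W,((u.min()+u.max())/2,v),98);pts.append(q[:2]);
pts=np.array(pts);c=pts.mean(0);d=np.linalg.svd(pts-c)[2][0];d*=np.sign(-d[0])
print("dir",np.degrees(np.arctan2(d[1],d[0]))%360,"perp dist axis",np.cross(d,AX-c))
vv,uu=np.where(m);print(uu.min(),uu.max(),vv.max());tip=onz(W,(281,vv.max()),98)[:2];print(tip,np.linalg.norm(tip-AX),np.degrees(np.arctan2(*(tip-AX)[::-1]))%360)
print([(v,np.where(m[v])[0][[0,-1]]) for v in (150,170,185)])
E
```

```text
dir 238.55706322067482 perp dist axis 3.575698652218364
270 287 195
[519.11817031 -42.46741424] 108.01858598748007 236.20538466345437
[(150, array([272, 285])), (170, array([274, 287])), (185, array([275, 287]))]<stdin>:10: DeprecationWarning: Arrays of 2-dimensional vectors are deprecated. Use arrays of 3-dimensional vectors instead. (deprecated in NumPy 2.0)
```

drive_tool(
  series=[
    [1,[0,0,40],[0,0,-0.02]],
    [1,[0,0,80],[0,0,-0.02]],
    [1,[0,0,120],[0,0,-0.02]],
    [1,[0,0,155],[0,0,-0.02]],
    [1,[0,0,175],[0,0,-0.02]],
  ],
)

```text
time_s: 11.15
ee_pos: [553.7, -49.8, 78.7]
ee_rot: [179.9, 0.3, -33.9]
force: [1.2, 0.3, -0.6]
gripper_width: 0.8
```

drive_tool(
  series=[
    [1,[0,0,0],[0,0,0]],
    [1,[0,0,0],[0,0,0]],
    [1,[0,0,0],[0,0,0]],
    [1,[0,0,0],[0,0,0]],
    [1,[0,0,0],[0,0,0]],
  ],
)

```text
time_s: 11.65
ee_pos: [556.0, -50.6, 83.6]
ee_rot: [-179.9, -0.1, -33.8]
force: [1.1, 0.5, 0.1]
gripper_width: 0.4
```

```bash
python3 - <<'E'
from h import *
from workcell import env
F=[]
for i in range(3):
    f=env.grab_frame("wrist");F.append(env.state()["force"])
print(np.mean(F,0),np.std(F,0))
cv2.imwrite("pics/w7.png",f["image"][:,:,::-1])
p,r=wingpose(236.5,34,z=80);plan(p,r,env.state())
E
```

```text
[0.21045242 0.50095383 0.36256836] [0.07042323 0.53197523 0.33083263]
shift [-0.3  0.3  3. ] turn [-0.0004 -0.0009 -0.0045] deg [-0.02 -0.05 -0.26] rows 0.0606929343224857 0.031072499011481194
```

View pics/w7.png

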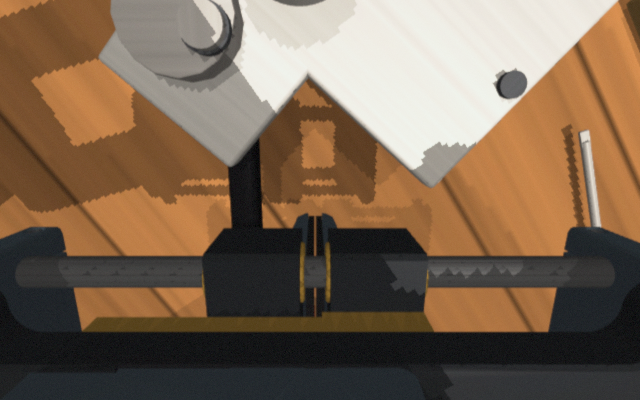

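The fingers are beside the wing, whose dark bar is at (245,190), with about 13 mm of clearance. I'll close the distance gently.

drive_tool(
  series=[
    [1,[-2,0,2],[0,0,0]],
    [1,[-4,0,2],[0,0,0]],
    [1,[-6,0,2],[0,0,0]],
    [1,[-8,0,2],[0,0,0]],
    [1,[-10,0,2],[0,0,0]],
  ],
)

```text
time_s: 12.3
ee_pos: [546.8, -44.8, 80.4]
ee_rot: [180.0, -0.0, -33.7]
force: [-0.3, 0.7, 0.4]
gripper_width: 0.2
```

drive_tool(
  series=[
    [1,[-1,0,0],[0,0,0]],
    [1,[-2,0,0],[0,0,0]],
    [1,[-3,0,0],[0,0,0]],
    [1,[-4,0,0],[0,0,0]],
    [1,[-5,0,0],[0,0,0]],
  ],
)

```text
time_s: 12.8
ee_pos: [542.8, -42.2, 80.5]
ee_rot: [180.0, -0.0, -33.7]
force: [0.4, -0.6, -0.9]
gripper_width: 0.4
```

```bash
cat > rd.py <<'E'
from h import *
from workcell import env
import sys
th=float(sys.argv[1]);F=[];TQ=[]
for i in range(int(sys.argv[2]) if len(sys.argv)>2 else 3):
    f=env.grab_frame("wrist");s=env.state();F.append(s["force"])
F=np.array(F);a=np.radians(s["ee_rot"][2])
xt=np.array([np.cos(a),np.sin(a),0]);yt=np.array([np.sin(a),-np.cos(a),0])
q=s["ee_pos"][:2]-AX;w=s["ee_rot"][2]-90+0
w=(s["ee_rot"][2]-90)%360;d=np.array([np.cos(np.radians(w)),np.sin(np.radians(w))])
print("t",s["time_s"],"Fx_tool",(F@xt).round(1),"mean",(F@xt).mean().round(2),"Fy",(F@yt).mean().round(2),"Fz",F[:,2].mean().round(1))
print("yaw->wing dir",w.round(1),"radial",(q@d).round(1),"off",(q@np.array([-d[1],d[0]])).round(1),"z",s["ee_pos"][2].round(1),"rpy",s["ee_rot"].round(2))
if len(sys.argv)>3:cv2.imwrite("pics/"+sys.argv[3],f["image"][:,:,::-1])
E
python3 rd.py 0 3 w8.png
```

```text
t 12.95 Fx_tool [ 0.1 -1.  -0.6] mean -0.47 Fy -0.14 Fz 0.2
yaw->wing dir 236.3 radial 94.6 off 19.4 z 80.5 rpy [180.    -0.   -33.75]
```

View pics/w8.png

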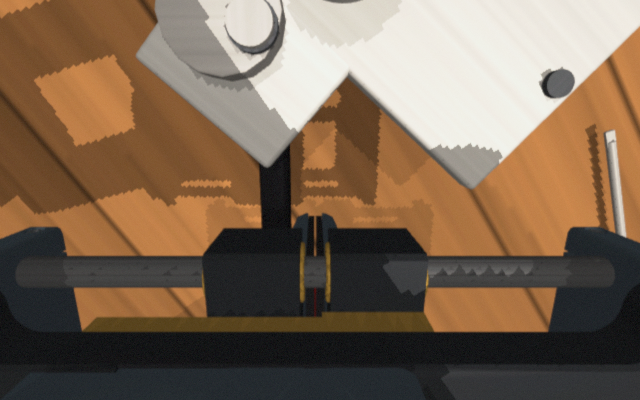

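drive_tool(
  series=[
    [1,[-1,0,0],[0,0,0]],
    [1,[-2,0,0],[0,0,0]],
    [1,[-3,0,0],[0,0,0]],
    [1,[-4,0,0],[0,0,0]],
    [1,[-5,0,0],[0,0,0]],
  ],
)

```text
time_s: 13.45
ee_pos: [539.1, -39.8, 80.5]
ee_rot: [180.0, -0.1, -33.7]
force: [2.0, -3.0, -1.1]
gripper_width: 0.8
```

drive_tool(
  series=[
    [1,[-1,0,0],[0,0,0]],
    [1,[-2,0,0],[0,0,0]],
    [1,[-3,0,0],[0,0,0]],
    [1,[-4,0,0],[0,0,0]],
    [1,[-5,0,0],[0,0,0]],
  ],
)

```text
time_s: 13.95
ee_pos: [534.4, -36.7, 80.5]
ee_rot: [180.0, -0.0, -33.7]
force: [1.6, -3.0, -0.2]
gripper_width: 0.6
```

```bash
python3 rd.py 0 3 w9.png
```

```text
t 14.1 Fx_tool [2.2 2.4 1.8] mean 2.14 Fy 2.26 Fz -0.2
yaw->wing dir 236.3 radial 94.7 off 9.2 z 80.5 rpy [ 1.7998e+02  2.0000e-02 -3.3740e+01]
```

View pics/w9.png

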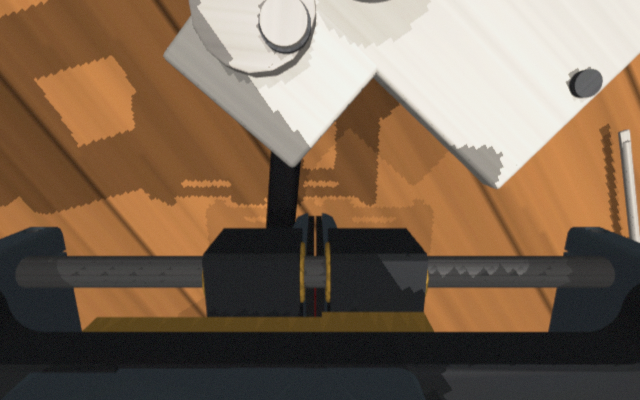

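Contact is felt, with a free-turn push of about 2 N near the edge of the noise. I'll align the tool to the wing and follow the arc.

```bash
python3 - <<'E'
from h import *
from workcell import env
p,r=wingpose(229,15.5);plan(p,r,env.state())
E
```

```text
shift [-5.9  1.5  0.5] turn [0.0003 0.0003 0.1267] deg [0.02 0.02 7.26] rows 0.12139847955030804 0.8449056283837671
```

drive_tool(
  series=[
    [1,[-1.2,0.3,0],[0,0,0.03]],
    [1,[-2.4,0.6,0],[0,0,0.06]],
    [1,[-3.6,0.9,0],[0,0,0.09]],
    [1,[-4.8,1.2,0],[0,0,0.11]],
    [1,[-5.9,1.5,0],[0,0,0.127]],
  ],
)

```text
time_s: 14.6
ee_pos: [529.0, -34.4, 80.5]
ee_rot: [-180.0, -0.0, -41.1]
force: [1.5, -2.0, -0.5]
gripper_width: 0.4
```

drive_tool(
  series=[
    [1,[-1.7,0.2,0],[0,0,0.0175]],
    [1,[-3.3,0.4,0],[0,0,0.035]],
    [1,[-5,0.6,0],[0,0,0.052]],
    [1,[-6.7,0.8,0],[0,0,0.07]],
    [1,[-8.3,1,0],[0,0,0.087]],
  ],
)

```text
time_s: 15.1
ee_pos: [521.9, -29.7, 80.5]
ee_rot: [-180.0, -0.0, -46.1]
force: [2.6, -1.4, -0.7]
gripper_width: 0.5
```

```bash
python3 rd.py 0 2 w10.png
```

```text
t 15.2 Fx_tool [2.3 1.7] mean 2.0 Fy -0.75 Fz -0.4
yaw->wing dir 224.0 radial 94.7 off 15.4 z 80.5 rpy [-1.7998e+02  1.0000e-02 -4.6040e+01]
```

View pics/w10.png

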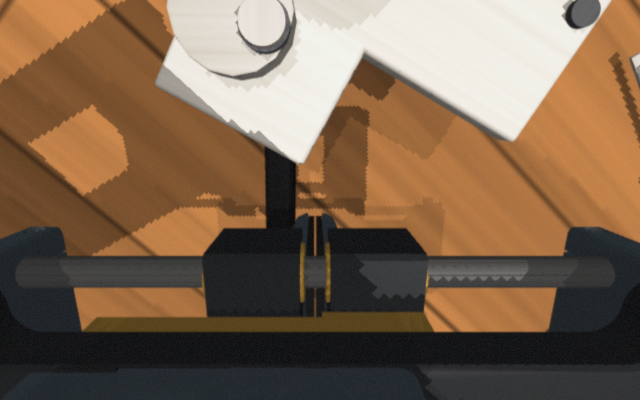

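The wing is vertical at (280,190) in the view, so the tool is aligned with it, and it has turned about 12°. Continuing along the arc.

drive_tool(
  series=[
    [1,[-1.7,0.2,0],[0,0,0.0175]],
    [1,[-3.3,0.4,0],[0,0,0.035]],
    [1,[-5,0.6,0],[0,0,0.052]],
    [1,[-6.7,0.8,0],[0,0,0.07]],
    [1,[-8.3,1,0],[0,0,0.087]],
  ],
)

```text
time_s: 15.7
ee_pos: [515.4, -24.5, 80.5]
ee_rot: [-180.0, -0.0, -51.1]
force: [2.5, -1.6, -0.5]
gripper_width: 0.3
```

drive_tool(
  series=[
    [1,[-1.7,0.2,0],[0,0,0.0175]],
    [1,[-3.3,0.4,0],[0,0,0.035]],
    [1,[-5,0.6,0],[0,0,0.052]],
    [1,[-6.7,0.8,0],[0,0,0.07]],
    [1,[-8.3,1,0],[0,0,0.087]],
  ],
)

```text
time_s: 16.2
ee_pos: [509.4, -18.7, 80.5]
ee_rot: [-180.0, -0.0, -56.1]
force: [2.3, -0.7, -1.1]
gripper_width: 0.5
```

```bash
python3 rd.py 0 2
```

```text
t 16.3 Fx_tool [2.  2.1] mean 2.07 Fy -1.42 Fz -0.7
yaw->wing dir 214.0 radial 94.9 off 15.5 z 80.5 rpy [ 1.8e+02  1.0e-02 -5.6e+01]
```

drive_tool(
  series=[
    [1,[-1.7,0.2,0],[0,0,0.0175]],
    [1,[-3.3,0.4,0],[0,0,0.035]],
    [1,[-5,0.6,0],[0,0,0.052]],
    [1,[-6.7,0.8,0],[0,0,0.07]],
    [1,[-8.3,1,0],[0,0,0.087]],
  ],
)

```text
time_s: 16.8
ee_pos: [503.8, -12.4, 80.5]
ee_rot: [-180.0, -0.0, -61.0]
force: [2.4, -1.5, 0.3]
gripper_width: 0.5
```

```bash
python3 rd.py 0 2 w11.png
```

```text
t 16.9 Fx_tool [2.9 2. ] mean 2.48 Fy -0.8 Fz -0.0
yaw->wing dir 209.0 radial 94.9 off 15.5 z 80.5 rpy [ 1.800e+02  1.000e-02 -6.099e+01]
```

View pics/w11.png

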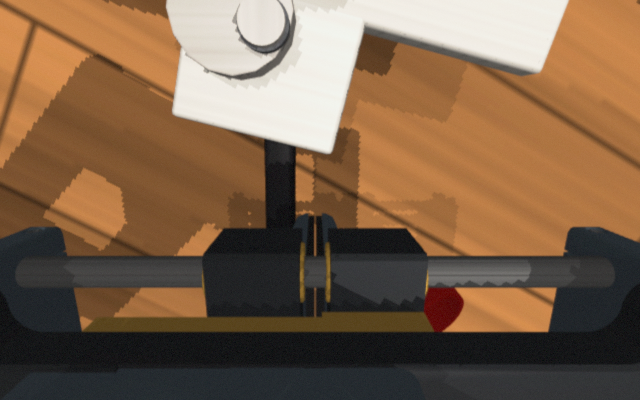

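The push is still free at 2–2.5 N after 27.5°. Geometry puts clamping at about 70–75°. I'll continue in 5° steps and watch the force.

drive_tool(
  series=[
    [1,[-1.7,0.2,0],[0,0,0.0175]],
    [1,[-3.3,0.4,0],[0,0,0.035]],
    [1,[-5,0.6,0],[0,0,0.052]],
    [1,[-6.7,0.8,0],[0,0,0.07]],
    [1,[-8.3,1,0],[0,0,0.087]],
  ],
)

```text
time_s: 17.4
ee_pos: [498.9, -5.6, 80.5]
ee_rot: [-180.0, -0.0, -66.0]
force: [1.5, -2.2, 1.1]
gripper_width: 0.6
```

```bash
python3 rd.py 0 2
```

```text
t 17.5 Fx_tool [3.1 2.3] mean 2.69 Fy -1.16 Fz 0.9
yaw->wing dir 204.0 radial 94.9 off 15.5 z 80.4 rpy [ 1.7999e+02  1.0000e-02 -6.5970e+01]
```

drive_tool(
  series=[
    [1,[-1.7,0.2,0],[0,0,0.0175]],
    [1,[-3.3,0.4,0],[0,0,0.035]],
    [1,[-5,0.6,0],[0,0,0.052]],
    [1,[-6.7,0.8,0],[0,0,0.07]],
    [1,[-8.3,1,0],[0,0,0.087]],
  ],
)

```text
time_s: 18.0
ee_pos: [494.6, 1.6, 80.4]
ee_rot: [180.0, -0.0, -71.0]
force: [2.1, -2.7, -0.1]
gripper_width: 0.6
```

```bash
python3 rd.py 0 2
```

```text
t 18.1 Fx_tool [1.6 1.1] mean 1.36 Fy -0.61 Fz -0.3
yaw->wing dir 199.0 radial 94.9 off 15.5 z 80.4 rpy [ 1.7999e+02  1.0000e-02 -7.0950e+01]
```

Turned 37.5°, still free.

drive_tool(
  series=[
    [1,[-1.7,0.2,0],[0,0,0.0175]],
    [1,[-3.3,0.4,0],[0,0,0.035]],
    [1,[-5,0.6,0],[0,0,0.052]],
    [1,[-6.7,0.8,0],[0,0,0.07]],
    [1,[-8.3,1,0],[0,0,0.087]],
  ],
)

```text
time_s: 18.6
ee_pos: [491.0, 9.1, 80.4]
ee_rot: [180.0, -0.0, -76.0]
force: [0.7, -2.0, 0.5]
gripper_width: 0.2
```

```bash
python3 rd.py 0 2
```

```text
t 18.7 Fx_tool [2.5 1.9] mean 2.22 Fy -1.09 Fz 0.5
yaw->wing dir 194.1 radial 94.9 off 15.5 z 80.4 rpy [ 1.7999e+02  1.0000e-02 -7.5940e+01]
```

drive_tool(
  series=[
    [1,[-1.7,0.2,0],[0,0,0.0175]],
    [1,[-3.3,0.4,0],[0,0,0.035]],
    [1,[-5,0.6,0],[0,0,0.052]],
    [1,[-6.7,0.8,0],[0,0,0.07]],
    [1,[-8.3,1,0],[0,0,0.087]],
  ],
)

```text
time_s: 19.2
ee_pos: [488.0, 16.9, 80.4]
ee_rot: [180.0, -0.0, -81.0]
force: [0.8, -1.9, 1.2]
gripper_width: 0.3
```

```bash
python3 rd.py 0 2 w12.png; python3 - <<'E'
from h import *
from workcell import env
f=env.grab_frame("scene");cv2.imwrite("pics/s12.png",cv2.resize(f["image"][170:290,260:420,::-1],None,fx=5,fy=5,interpolation=cv2.INTER_CUBIC))
E
```

```text
t 19.3 Fx_tool [2.1 2.5] mean 2.31 Fy -0.54 Fz 1.0
yaw->wing dir 189.1 radial 94.9 off 15.5 z 80.4 rpy [ 1.7999e+02  1.0000e-02 -8.0920e+01]
```

View pics/s12.png

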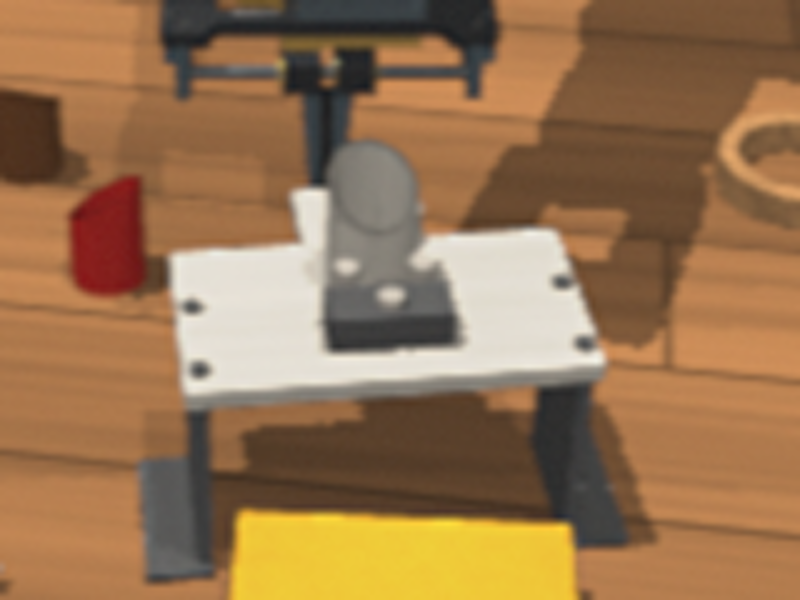

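View pics/w12.png

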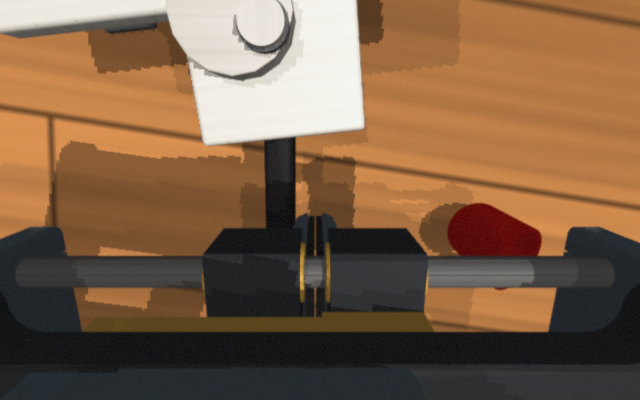

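It has turned 47.5° and still moves freely at about 2.3 N. The sleeve stands upright and has slid slightly. Continuing.

drive_tool(
  series=[
    [1,[-1.7,0.2,0],[0,0,0.0175]],
    [1,[-3.3,0.4,0],[0,0,0.035]],
    [1,[-5,0.6,0],[0,0,0.052]],
    [1,[-6.7,0.8,0],[0,0,0.07]],
    [1,[-8.3,1,0],[0,0,0.087]],
  ],
)

```text
time_s: 19.85
ee_pos: [485.6, 25.0, 80.4]
ee_rot: [180.0, -0.0, -86.0]
force: [-0.3, -2.7, 1.0]
gripper_width: 0.3
```

```bash
python3 rd.py 0 3
```

```text
t 20.0 Fx_tool [2.2 1.  1.1] mean 1.44 Fy 0.26 Fz 0.8
yaw->wing dir 184.1 radial 94.9 off 15.4 z 80.4 rpy [ 1.7999e+02  1.0000e-02 -8.5890e+01]
```

drive_tool(
  series=[
    [1,[-1,0.1,0],[0,0,0.01]],
    [1,[-2,0.2,0],[0,0,0.02]],
    [1,[-3,0.3,0],[0,0,0.03]],
    [1,[-4,0.4,0],[0,0,0.04]],
    [1,[-5,0.6,0],[0,0,0.052]],
  ],
)

```text
time_s: 20.5
ee_pos: [484.6, 29.8, 80.4]
ee_rot: [180.0, -0.0, -88.9]
force: [-0.9, -2.9, 1.5]
gripper_width: 0.1
```

```bash
python3 rd.py 0 3
```

```text
t 20.65 Fx_tool [3.4 2.5 2.5] mean 2.79 Fy 0.36 Fz 1.3
yaw->wing dir 181.1 radial 94.9 off 15.6 z 80.4 rpy [179.98   0.   -88.87]
```

drive_tool(
  series=[
    [1,[-1,0.1,0],[0,0,0.01]],
    [1,[-2,0.2,0],[0,0,0.02]],
    [1,[-3,0.3,0],[0,0,0.03]],
    [1,[-4,0.4,0],[0,0,0.04]],
    [1,[-5,0.6,0],[0,0,0.052]],
  ],
)

```text
time_s: 21.15
ee_pos: [483.9, 34.8, 80.4]
ee_rot: [180.0, -0.0, -91.9]
force: [-1.8, -2.9, 1.4]
gripper_width: 0.4
```

```bash
python3 rd.py 0 3
```

```text
t 21.3 Fx_tool [2.8 2.2 2.8] mean 2.6 Fy 1.66 Fz 1.2
yaw->wing dir 178.2 radial 94.9 off 15.5 z 80.4 rpy [179.98   0.   -91.85]
```

drive_tool(
  series=[
    [1,[-1,0.1,0],[0,0,0.01]],
    [1,[-2,0.2,0],[0,0,0.02]],
    [1,[-3,0.3,0],[0,0,0.03]],
    [1,[-4,0.4,0],[0,0,0.04]],
    [1,[-5,0.6,0],[0,0,0.052]],
  ],
)

```text
time_s: 21.8
ee_pos: [483.2, 39.2, 80.3]
ee_rot: [179.9, -0.1, -94.8]
force: [-2.7, -6.1, 1.3]
gripper_width: 0.8
```

```bash
python3 rd.py 0 3
```

```text
t 21.95 Fx_tool [5.6 4.4 6.2] mean 5.37 Fy 2.01 Fz 1.3
yaw->wing dir 175.2 radial 94.9 off 16.0 z 80.3 rpy [ 1.7995e+02 -7.0000e-02 -9.4820e+01]
```

The force has risen to 5.4 N, so the clamp is closing. I'll tighten about 2.5 mm more to reach the middle of the 5–9 N band.

drive_tool(
  series=[
    [1,[-0.5,0,0],[0,0,0.005]],
    [1,[-1,0.1,0],[0,0,0.01]],
    [1,[-1.5,0.1,0],[0,0,0.015]],
    [1,[-2,0.2,0],[0,0,0.02]],
    [1,[-2,0.2,0],[0,0,0.02]],
  ],
)

```text
time_s: 22.45
ee_pos: [483.0, 40.9, 80.2]
ee_rot: [179.9, -0.1, -95.9]
force: [-2.4, -5.6, 2.0]
gripper_width: 0.6
```

```bash
python3 rd.py 0 4
```

```text
t 22.65 Fx_tool [6.5 6.6 6.6 7.1] mean 6.69 Fy 1.78 Fz 1.6
yaw->wing dir 174.0 radial 95.0 off 16.3 z 80.2 rpy [ 1.7993e+02 -1.1000e-01 -9.5950e+01]
```

6.7 N is firm and inside the band, so I stop here. I'll back away and rise.

drive_tool(
  series=[
    [1,[2,0,0],[0,0,0]],
    [1,[6,0,0],[0,0,0]],
    [1,[15,0,0],[0,0,0]],
    [1,[28,5,0],[0,0,0]],
    [1,[40,10,0],[0,0,0]],
  ],
)

```text
time_s: 23.15
ee_pos: [469.1, 2.1, 80.4]
ee_rot: [-180.0, 0.0, -96.0]
force: [-0.5, -0.2, 0.3]
gripper_width: 0.9
```

drive_tool(
  series=[
    [1,[0,20,-15],[0,0,0]],
    [1,[0,45,-50],[0,0,0]],
    [1,[0,80,-90],[0,0,0]],
    [1,[0,110,-130],[0,0,0]],
    [1,[0,120,-150],[0,0,0]],
  ],
)

```text
time_s: 23.65
ee_pos: [348.0, 15.1, 232.9]
ee_rot: [-179.8, 0.0, -96.0]
force: [1.1, 0.4, -0.0]
gripper_width: 0.6
```

drive_tool(
  series=[
    [1,[0,0,0],[0,0,0]],
    [1,[0,0,0],[0,0,0]],
    [1,[0,0,0],[0,0,0]],
    [1,[0,0,0],[0,0,0]],
    [1,[0,0,0],[0,0,0]],
  ],
)

```text
time_s: 24.15
ee_pos: [350.1, 15.4, 229.4]
ee_rot: [179.9, -0.0, -96.0]
force: [-0.3, -0.1, -0.2]
gripper_width: 0.3
```

```bash
python3 - <<'E'
from h import *
from workcell import env
for n in ("scene","top"):
    f=env.grab_frame(n);pickle.dump(f,open(n+"9.pkl","wb"));im=f["image"][:,:,::-1]
    cv2.imwrite(f"pics/{n}9f.png",im)
    im=cv2.resize(im[170:290,260:420] if n=="scene" else im[100:215,230:360],None,fx=5,fy=5,interpolation=cv2.INTER_CUBIC)
    cv2.imwrite(f"pics/{n}9.png",im)
print(env.state()["time_s"],env.state()["ee_pos"])
E
```

```text
24.25 [350.20458106  15.4857479  229.73887162]
```

View pics/scene9.png

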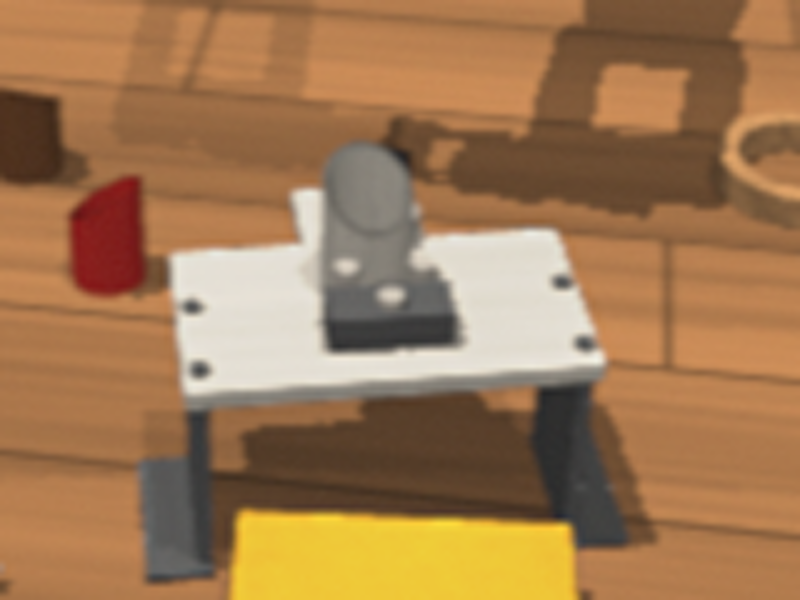

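View pics/top9.png

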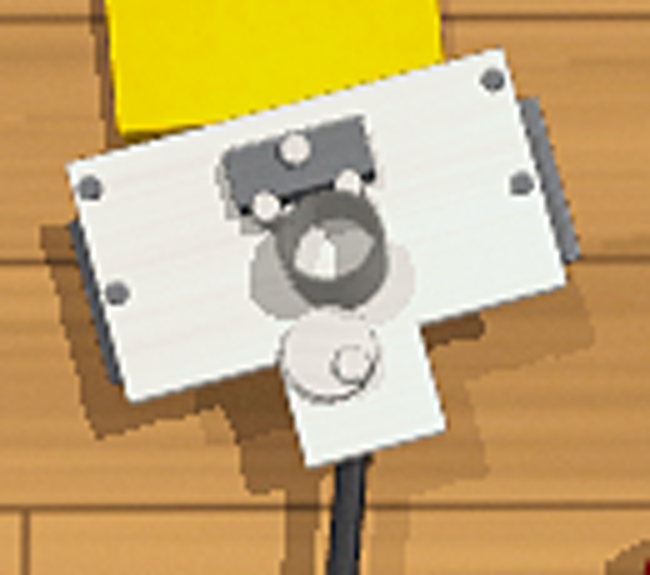

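View pics/top9f.png

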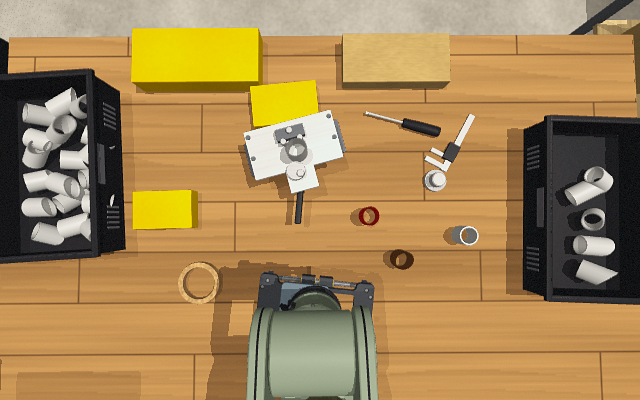

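The wing is released and points at (298,205). The sleeve is upright between the cam and the pins, and the bystanders look unmoved. I'll measure where the sleeve sits and check the bystanders.

```bash
python3 - <<'E'
from h import *
import fit
T=load("top9.pkl");S=load("scene9.pkl")
a=cv2.absdiff(load("top0.pkl")["image"],T["image"]).max(2)
# sleeve contour: pick dark-grey pixels in top
im=T["image"].astype(int);g=im.max(2);m=np.zeros(g.shape,np.uint8)
m[130:165,278:316]=((g<150)&((im[:,:,0]-im[:,:,2])<30))[130:165,278:316]
n,l,st,c=cv2.connectedComponentsWithStats(m);print(st[1:],c[1:].round(1))
k=1+np.argmax(st[1:,4]);hT=np.argwhere(l==k)[:,::-1].astype(float)
for pts,nm in[(hT,"top")]:print(nm,pts.min(0),pts.max(0))
for d in (0,):
  for (x,y) in [(44,0),(48,0),(51.2,0),(50,-4),(48,-6)]:
    P=fr(578.8,47.3,15,[[x,y,120]])[0]
    q=proj(T,fr(P[0],P[1],15-180,SL,120));qs=proj(S,fr(P[0],P[1],15-180,SL,120))
    print((x,y),"top",q.min(0).round(1),q.max(0).round(1),"scene",qs.min(0).round(1),qs.max(0).round(1))
def bb(r):
    r0=load("top0.pkl")["image"];u0,v0,u1,v1=r;return a[v0:v1,u0:u1].mean().round(2)
for nme,r in dict(plain=(448,220,485,250),plug=(420,165,450,195),cart=(130,185,200,232),cart2=(248,80,320,105),tape=(175,262,222,305),scr=(360,108,445,140),cal=(424,112,478,170),red=(355,203,382,230),brown=(388,248,414,272)).items():print(nme,bb(r))
E
python3 - <<'E'
import cv2
c=cv2.imread("pics/top9f.png")[120:185,270:335];cv2.imwrite("pics/t9c.png",cv2.resize(c,None,fx=9,fy=9,interpolation=cv2.INTER_CUBIC))
E
```

```text
[[278 130  29  32 515]
 [298 146   1   1   1]] [[292.7 142.9]
 [298.  146. ]]
top [278. 130.] [306. 161.]
(44, 0) top [282.9 140.8] [305.7 165.2] scene [325.4 196.7] [344.4 230.6]
(48, 0) top [282.4 139. ] [305.2 163.4] scene [325.6 197.6] [344.6 231.6]
(51.2, 0) top [282.  137.5] [304.8 162. ] scene [325.8 198.3] [344.9 232.5]
(50, -4) top [284.  137.6] [306.7 162.1] scene [324.2 198.1] [343.1 232.3]
(48, -6) top [285.2 138.3] [307.8 162.7] scene [323.3 197.7] [342.2 231.8]
plain 3.83
plug 3.93
cart 3.76
cart2 3.72
tape 8.23
scr 4.01
cal 3.94
red 4.42
brown 4.69
```

View pics/t9c.png

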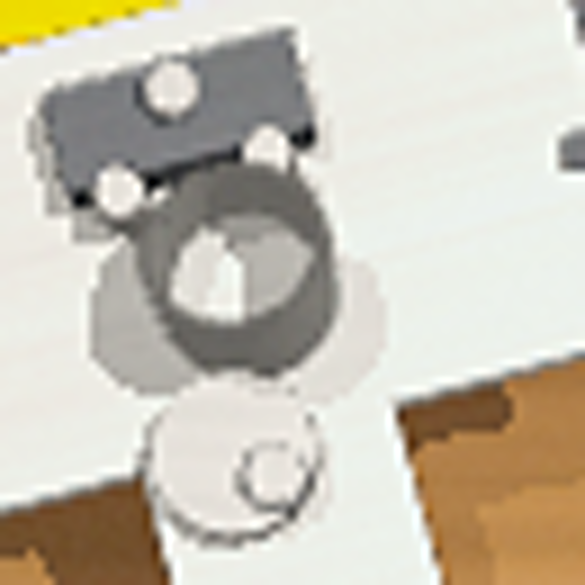

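The sleeve fits best at about y = −3 to −4 mm from the nest, so it may rest mainly on one pin. I'll take one closer look from above.

```bash
python3 - <<'E'
from h import *
from workcell import env
plan([548,40,250],[180,0,-75],env.state())
E
```

```text
shift [ -45.  -194.1  -20.6] turn [ 0.0017  0.     -0.366 ] deg [  0.1    0.   -20.97] rows 4.0067188387671 2.4413854573641904
```

drive_tool(
  series=[
    [1,[-10,-40,-10],[0,0,-0.09]],
    [1,[-20,-80,-20],[0,0,-0.18]],
    [1,[-30,-120,-20],[0,0,-0.27]],
    [1,[-38,-160,-20],[0,0,-0.366]],
    [1,[-45,-194,-20],[0,0,-0.366]],
  ],
)

```text
time_s: 24.75
ee_pos: [549.9, 40.4, 249.7]
ee_rot: [180.0, 0.0, -74.9]
force: [0.9, -0.3, 0.1]
gripper_width: 0.4
```

drive_tool(
  series=[
    [1,[0,0,0],[0,0,0]],
    [1,[0,0,0],[0,0,0]],
    [1,[0,0,0],[0,0,0]],
    [1,[0,0,0],[0,0,0]],
    [1,[0,0,0],[0,0,0]],
  ],
)

```text
time_s: 25.25
ee_pos: [547.1, 40.0, 250.9]
ee_rot: [-180.0, -0.0, -75.0]
force: [-0.1, 0.2, -0.5]
gripper_width: -0.0
```

```bash
python3 - <<'E'
from h import *
from workcell import env
f=env.grab_frame("wrist");pickle.dump(f,open("w20.pkl","wb"));im=f["image"][:,:,::-1]
cv2.imwrite("pics/w20.png",cv2.resize(im[40:230,200:430],None,fx=3.4,fy=3.1,interpolation=cv2.INTER_CUBIC))
for x,y in [(0,0),(29.3,18),(29.3,-18)]:
    P=fr(578.8,47.3,15,[[44+x,y,150]])[0];print((x,y),proj(f,P))
E
```

```text
(0, 0) [[316.43518157 101.70921857]]
(29.3, 18) [[292.78196128  61.52082601]]
(29.3, -18) [[340.23686249  61.557476  ]]
```

View pics/w20.png

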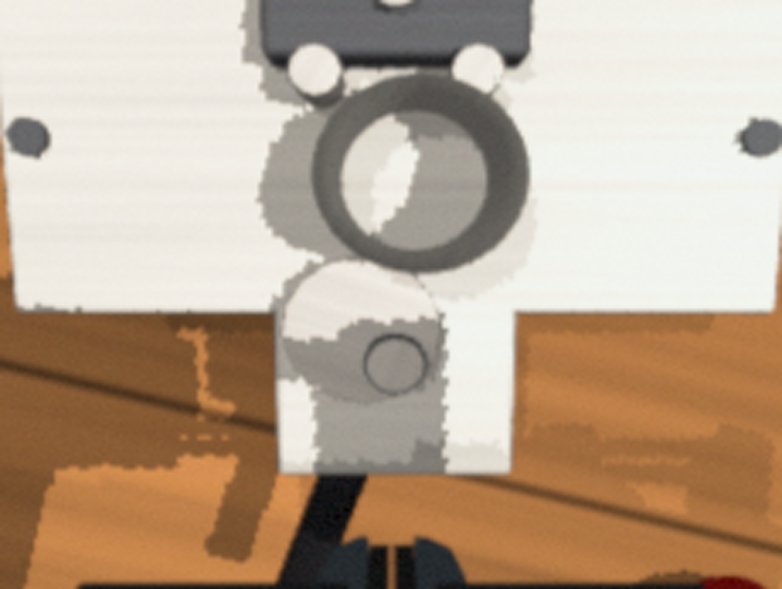

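```bash
python3 - <<'E'
from h import *
from workcell import env
import fit
W=load("w20.pkl");T=load("top9.pkl");S=load("scene9.pkl")
f=env.grab_frame("scene");d=cv2.absdiff(f["image"],S["image"]).max(2)[195:240,315:355];print("scene change at sleeve",d.mean(),d.max())
# measured extents: wrist outer ring px (crop scale 3.4,3.1 offset 200,40)
ext=dict(L=200+313/3.4-.4,R=200+529/3.4-.4,B=40+273/3.1-.4)
print(ext)
tex=dict(L=284.4,R=307.0,B=161.6);sex=dict(L=324.6,R=342.7)
def e(p,f):
    P=fr(578.8,47.3,15,[[44+p[0],p[1],120]])[0];q=proj(f,fr(P[0],P[1],p[2],SL,120));return q[:,0].min(),q[:,0].max(),q[:,1].max()
def res(p,w=(1,1,1)):
    a=e(p,W);b=e(p,T);c=e(p,S)
    return np.r_[w[0]*(np.array(a)-[ext['L'],ext['R'],ext['B']]),w[1]*(np.array(b)-list(tex.values())),w[2]*(np.array(c[:2])-list(sex.values())),(p[2]+165)/20]
for w in [(1,1,1),(1,0,0),(0,1,1)]:
    r=least_squares(res,[5,-3,-165],args=(w,));print(w,"nest x,y",r.x.round(1),r.fun.round(1))
# pins from same wrist view
for u,v in [(315,68),(478,66)]:
    q=onz(W,(200+u/3.4-.4,40+v/3.1-.4),150)-fr(578.8,47.3,15,[[44,0,150]])[0];a=np.radians(15);print("pin",(q[0]*np.cos(a)+q[1]*np.sin(a)).round(1),(-q[0]*np.sin(a)+q[1]*np.cos(a)).round(1))
E
```

```text
scene change at sleeve 8.552222222222222 91
{'L': 291.6588235294118, 'R': 355.1882352941177, 'B': 127.66451612903225}
(1, 1, 1) nest x,y [   4.4   -4.7 -165.3] [-0.4  0.2 -0.3  0.1  0.2  1.1 -0.8  0.1 -0. ]
(1, 0, 0) nest x,y [   4.2   -4.8 -166.5] [-0.3  0.3  0.   0.   0.   0.  -0.   0.  -0.1]
(0, 1, 1) nest x,y [   6.8   -4.6 -163.3] [-0.   0.  -0.  -0.2 -0.1  0.1 -0.6  0.3  0.1]
pin 29.3 18.4
pin 29.8 -18.0
```

```bash
python3 - <<'E'
from h import *
from workcell import env
f=env.grab_frame("scene");a=load("scene9.pkl")["image"]
c=np.hstack([a[190:250,310:390],f["image"][190:250,310:390]])[:,:,::-1]
cv2.imwrite("pics/cmp.png",cv2.resize(c,None,fx=5,fy=5,interpolation=cv2.INTER_CUBIC))
E
```

```text
(no output)
```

View pics/cmp.png

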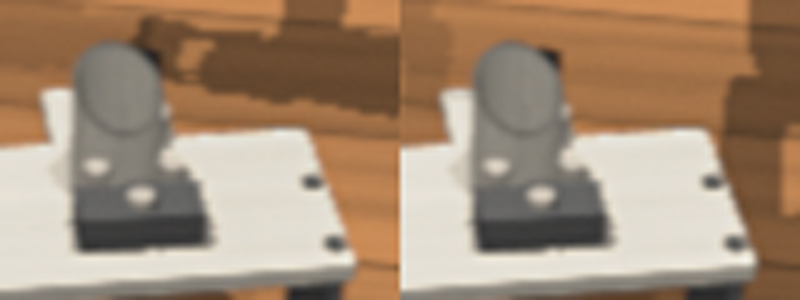

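The sleeve sits in the same place in both pictures; only the arm's shadow has moved. It is upright and at rest, and the robot is clear, so I'm handing in.

```bash
python3 -c "
from workcell import env
print(env.state()['time_s'],env.state()['force']);print(env.job_done())"
```

```text
25.4 [ 0.38976948 -0.03721478  0.06846264]
the job is handed in; nothing more can be done
None
```

The mitre-cut sleeve is clamped upright on the stand, but my last check shows it touching only one of the two stop pins. I set it down under grip, feeling about 7 N as it touched, and let go. I then turned the wing about 62° clockwise. The push rose from about 2.5 N turning free to 6.7 N, inside the 5–9 N range, and I stopped there. The job was handed in at 25.4 s with the arm well clear.

**Last checks:**
- **Sleeve:** it stands upright, about +5 mm in x and −4.7 mm in y from the nest, within limits. It did not move between two pictures taken after release.
- **Bystanders:** comparing the before and after top views showed nothing moved. The picture difference was larger at the tape, but I put that down to the arm's shadow.

**What disagreed:**
- **One pin, not two:** by measurement the sleeve bears on the −y pin, with about 5 mm of gap at the +y pin. The clamp closed at about 62° instead of the 74° I estimated for touching both. The hold was firm and did not shift, so I did not loosen it and try again.
- **Cam force:** it can't be read directly. I judged it only from the push on the wing, and estimate 30–40 N.
- **Camera positions:** the wrist and fixed cameras differed by about 2 mm on where the stand is.

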